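Dock a storage case and lock it with the quarter-turn cam

ROBOT

A 6-joint arm with a two-finger parallel gripper is mounted at the origin on a cart in front of the work surface, level with it; the furniture and walls round the work are solid. World frame = base frame: x ahead of the robot, y to its left, z up, the work surface at z = 0. Lengths are in m, angles in rad, forces in N, time in s.
With the tool pointing down it reaches from about 0.25 to 0.725 m from the base axis. Payload 4 kg.
Tool frame: the origin (TCP) lies midway between the tips of the shut fingers; the grasp point (between the pads) lies 19 mm behind it; z points along the fingers, y is the direction in which the jaws open and shut (so a half turn about z gives the same grasp; the last joint's range is limited). The gripper opens to 85 mm and grips with 20 to 120 N. Pads are 22 mm wide; open, the fingers measure 114 mm over their backs; the gripper's body (76 mm by 85 mm) begins 54 mm behind the grasp point. The pads swing forward as they close: fully open they stand 13 mm farther back than shut.
Start: joints at [1.263, 0.241, 0.005, 1.335, 0, 1.571], TCP at [0.151, 0.477, 0.231] pointing down, gripper open.
Joint ranges: [-2.72, 2.72], [-1.05, 1.87], [-1.09, 1.28], [-1.99, 2.15], [-1.42, 1.44], [-3.14, 3.14]. Speed limits (rad/s): [2.79, 2.79, 3.14, 3.14, 3.14, 3.14].

INTERFACE

Orientations are given as a unit quaternion [x, y, z, w].
In Python, from workcell import get_obs, camera, camera_model, job_done, masks_of gives the robot as it stands.
- The arm moves only by the tool jog_arm, never from a script. Its argument "deltas" is a list that holds one entry, the list of rows, each a list of 7 numbers: the shift along the tool's x, y, z in mm, then the turn, a rotation vector about the tool's x, y, z in degrees, then the finger opening in mm, from 0 to 85.4. A call has 1 to 5 rows; each row shifts and turns the pose as measured when the row begins, along the tool's axes as they then stand; what a row does not reach is not made up. A row lasts 1/10 s, in which the tool goes at most 50 mm and 8.59 degrees, less where a joint would pass 70% of its speed; a pose out of reach is approached as far as the arm can. A call with a gripper value outside its range is refused whole. The fingers move at their own pace and stop on an object; the grip force is fixed at half the most. Time passes only in rows, so rows that do not move let the fingers close. It gives the time, the measured TCP pose, the force and the opening at its end, in the units of the state.
- get_obs(): the state, without advancing time (a new reading comes with each control period).
- camera(name): name is "side" or "top"; returns the picture (480x640x3 uint8, red, green, blue); there is no depth.
- camera_model(name): a dict with "fovy" (degrees; the focal length in pixels is half the picture's height over the tangent of half this angle, whatever the lens; pixels are square), "cx", "cy" (the principal point, pixels), "k1" (the pictures are not rectified: a ray, as slopes to the right and down, at radius r is drawn at 1 + k1 r^2 times it, then the intrinsics apply), "pose" (4x4, takes a point from camera to world coordinates). Camera axes: x right, y down, z forward; pixel columns grow to the right and rows downward; lengths in m; the calibration is good to about 2 mm. A picture is of the moment at which its call begins. camera_model takes no time and is no camera call.
- job_done(): hands the job in, once; it reports no verdict.
Trained networks look in the newest picture that a camera, given by its name, has taken for a name from the list of things; names that differ only in an ending like _2 or _b are one class to them, and where a whole thing is asked for, a point or a joint stands for the part that bears it (a point fixed in the world has none). Each returns a list of dicts, best first, with "conf" (0 to 1); they miss things now and then, are a little off and sometimes report something else, mostly with a low value. They report only what shows in the picture. A call takes as long as a camera call.
- masks_of(target, camera): "pixels" (480x640 bool, what is visible of it) and "at" ([column, row] in pixels, amid what is visible of it).
The state is a dict: "clock": time; "joint_pos": joint angles; "joint_vel": joint speeds; "tau": joint torques, N m; "eef_pos": TCP position; "tool_rot": TCP orientation; "ft_force": force on the tool from outside, world axes, zero at the start; "ft_torque": the same for the moment, N m; "grip_width": finger opening in m.
Only numpy, scipy, OpenCV 4.12 (cv2) and the standard library are available. Lean on these libraries where they do the work, as an engineer would, in place of code of your own. Each camera call takes 0.05 s, during which the arm holds its last target. There are 200 camera calls.

TASK

Dock the loose storage case on the sloping case: swing the red cam lever open, set the loose case squarely on the sloping lid with its corner feet in the lid's recesses and its steel tongue toward the cam, let go, then turn the lever a quarter turn to fully closed so that it draws the front of the case down tight. Keep the loose case upright apart from the lid's slope, and leave the other things on the bench where they are.

Things in the scene. Friction and masses are not known exactly. Their poses are not given: they have to be found in the camera images.
- dock_seat: Grey sloping lid, 150 (x) by 172 mm (y), of the fixed lower case (blue, on a dark steel stand). Origin: centre of its top face, 110 mm above the plywood riser (the riser's top is 105 mm above the bench). z is the lid's normal, leaning 30 deg from vertical toward the cam side, which faces the robot; x points up the slope, away from the cam; y to the left seen from the cam.
- recess (a point): Mouth centre of one of the lid's four square recesses, the one at lid x = -38, y = +56 mm; the others lie at x = +-38, y = +-56. Each is 30 mm wide, 10 mm deep, with a chamfered mouth.
- buffer (a point): Point on the lid at x = -48, y = 0, midway between two sprung rubber buffers (14 mm wide, at y = +-25) that stand 7 mm proud of the lid. Pressing both flush takes about 7 N; they hold the front of a docked case some 3 to 5 mm up until the cam is closed.
- cam_axis (a point): Where the cam's axis, parallel to the lid's normal, meets the lid's plane (lid x = -90, y = 0), on an aluminium block in front of the lid. A steel finger on the cam (10 mm thick, 29 mm long, underside 16 mm above the lid) points along lid +y when open and +x when closed; there it bears on the case's tongue or, if the case is not yet in, blocks its way.
- cam (a joint): Cam lever angle, rad: 0 = open (stop), 1.57 = closed, end stop 1.62. Grows clockwise seen from above the lid; stays where it is left. In the lid frame the lever points from the axis toward (-0.71, -0.71) when open and swings through (-1, 0) to (-0.71, +0.71) when closed. Turning takes about 2 to 6 N at the grip.
- cam_grip (a point): Point to grasp on the lever's red upright round grip: on the grip's axis, 50 mm from the cam axis, 57 mm above the lid's plane. The grip is 18 mm in diameter, parallel to the lid's normal, and stands free from 35 to 75 mm above the lid's plane, over the flat red lever arm.
- case: Loose lidded case, blue with a grey lid, 0.5 to 0.7 kg: 114 (x) by 154 mm (y), 57 mm high, 96 mm with its handle. Origin: its centre at the level of its feet's undersides; z up, x to its back. Four tapered round feet at x = +-38, y = +-56 mm, 10 mm high, 24 mm wide (16 below). Docked, its axes match the lid's; drawn fully down, its origin lies 10 mm under the lid's.
- case_tongue (a point): Middle of the tip of the steel tongue at the bottom of the case's front (-x) face, at case x = -73, y = 0, 26 mm above the feet. The tongue is 35 mm wide and juts 16 mm; its top is flat with a ramp down to its +y side.
- case_handle (a point): Centre of the case's black bar handle, 87 mm above the feet: a bar 92 mm long (case y), 16 mm thick (x), 18 mm high, on two posts at y = +-39 mm that leave 66 mm of it free; its lower side is 21 mm above the case's lid.
- case_front (a point): Middle of the lower front edge of the case's body (case x = -55, y = 0, 10 mm above the feet). Drawn tight, it lies in the plane of the sloping lid (lid z = 0).
- grey_tin: Bystander: grey open tin, 65 mm wide, 86 mm high; origin at its underside. Leave alone.
- brass_tin: Bystander: brass open tin, 58 mm wide, 39 mm high; origin at its underside. Leave alone.
- pliers: Bystander: pliers 188 mm long lying flat, 12 mm high. Leave alone.
- spanner_2: Bystander: bright open-ended spanner 233 mm long lying flat, 8 mm high. Leave alone.
- rivet_box: Bystander: small pale cardboard box 57x87x35 mm; origin at its underside. Leave alone.

How it is judged:
On the way:
1. the case stands with its feet in the recesses of the sloping lid, tongue to the cam, let go, while the cam is still open (x of case in the frame of dock_seat between -0.005 and 0.005 m and y of case in the frame of dock_seat between -0.005 and 0.005 m and angle between the x axis of case and the x axis of dock_seat, either way round below 0.07 rad and angle between case's own z axis and vertical below 0.75 rad and value of joint cam below 0.4 rad and z of case in the frame of dock_seat below -0.004 m and x of case_front in the frame of dock_seat below -0.045 m and z of case_front in the frame of dock_seat below 0.008 m and contact force between the fingers and case below 0.2 N), for 0.2 s.
At the end, for the whole second after the job is handed in: The cam is at 1.4 rad or more; the case sits in line with the sloping lid (within 5 mm of its centre in x and y, within 0.07 rad in yaw), tongue to the cam, its front edge within 1.5 mm of the lid and its origin at least 8.5 mm under the lid's plane, at rest (x of case in the frame of dock_seat between -0.005 and 0.005 m and y of case in the frame of dock_seat between -0.005 and 0.005 m and angle between the x axis of case and the x axis of dock_seat, either way round below 0.07 rad and angle between case's own z axis and vertical below 0.75 rad and value of joint cam above 1.4 rad and x of case_front in the frame of dock_seat below -0.045 m and z of case_front in the frame of dock_seat below 0.0015 m and z of case in the frame of dock_seat below -0.0085 m and linear speed of case below 0.01 m/s); the robot touches nothing.
It fails at once if a bystander (tins, pliers, spanner, cardboard box) was moved more than 25 mm (distance of any of grey_tin, brass_tin, pliers, spanner_2, rivet_box from where it was at the start of the episode above 0.025 m).
It fails at once if the loose case was tipped more than 0.9 rad from upright (angle between case's own z axis and vertical above 0.9 rad).
It also fails if it takes over 62 s, if anything falls off the work surface, if the arm or the gripper's body presses on something with over 40 N, if the wrist force passes 120 N, or if a joint passes its speed limit or range.

## Working session

There is one attempt and no reset: what is moved stays moved. The work goes in short steps, Python scripts to look and compute and a tool call to move; the robot and the scene stay as the last step left them, time stands still between calls to the robot, and variables do not carry over. Pictures are saved under pics/ and viewed, about 8 in all and at most 12, crops included, and the job is handed in when it is done.

Besides the shell and the picture viewer there is one more tool, called after "Emit:" as name(argument=value, ...) on one line, values as JSON. jog_arm: Moves the arm, as the interface text tells. Its arguments: {"type":"object","properties":{"deltas":{"type":"array"}},"required":["deltas"]}

```bash
mkdir -p pics; ls
python3 - <<'E'
from workcell import *
import cv2,numpy as np
o=get_obs();print({k:np.round(v,3).tolist() for k,v in o.items()})
for n in("side","top"):
    im=camera(n);cv2.imwrite(f"pics/{n}0.png",im[:,:,::-1]);m=camera_model(n);print(n,m)
    for t in("case","cam","dock_seat","case_handle","cam_grip","case_tongue"):
        for r in masks_of(t,n)[:2]:
            p=r["pixels"];ys,xs=np.nonzero(p);print(t,round(r["conf"],2),np.round(r["at"]),p.sum(),xs.min(),xs.max(),ys.min(),ys.max())
E
```

```text
pics
{'clock': 0.0, 'joint_pos': [1.263, 0.241, 0.004, 1.335, -0.0, 1.571], 'joint_vel': [0.0, -0.001, 0.0, -0.001, -0.001, 0.0], 'tau': [0.0, -37.232, 25.241, 0.017, 0.0, -0.0], 'eef_pos': [0.151, 0.476, 0.23], 'tool_rot': [0.153, 0.988, -0.001, -0.0], 'ft_force': [0.015, 0.374, 0.333], 'ft_torque': [-0.003, -0.035, -0.013], 'grip_width': 0.086}
side {'fovy': 44.63034278998847, 'cx': 328.2841318694554, 'cy': 229.7618016070267, 'k1': -0.16539845927031796, 'pose': array([[-0.90807585, -0.28821636,  0.30385783,  0.21581979],
       [-0.41855977,  0.59969562, -0.68203583,  1.06181276],
       [ 0.01435167, -0.74652293, -0.66520489,  1.00352515],
       [ 0.        ,  0.        ,  0.        ,  1.        ]])}
case 0.68 [354. 203.] 2421 322 379 177 241
case 0.27 [349. 272.] 539 325 370 259 289
cam 0.56 [350. 274.] 480 327 369 260 288
dock_seat 0.87 [300. 246.] 7305 244 371 190 293
case_handle 0.7 [374. 314.] 905 347 407 278 360
case_handle 0.45 [432. 218.] 401 406 438 197 250
cam_grip 0.77 [350. 274.] 537 326 370 260 289
cam_grip 0.38 [407. 257.] 669 394 420 241 271
case_tongue 0.77 [354. 
[... 152 characters left out ...]
([[ 0.01824933, -0.99685217,  0.07715386,  0.51057875],
       [-0.99966217, -0.01676344,  0.01986283,  0.20384268],
       [-0.01850694, -0.07749028, -0.99682132,  1.14436007],
       [ 0.        ,  0.        ,  0.        ,  1.        ]])}
case 0.86 [386. 235.] 4220 348 427 203 269
case 0.24 [289. 219.] 7496 243 341 173 304
cam 0.65 [272. 282.] 376 263 284 257 303
cam 0.52 [292. 219.] 7365 244 340 173 304
dock_seat 0.73 [287. 222.] 7497 243 341 173 304
case_handle 0.98 [386. 233.] 4124 349 426 202 268
cam_grip 0.78 [274. 280.] 497 262 285 256 304
cam_grip 0.58 [291. 222.] 7425 242 340 172 304
case_tongue 0.78 [389. 234.] 4159 348 427 203 269
case_tongue 0.62 [288. 219.] 7407 243 341 173 304
```

View pics/side0.png

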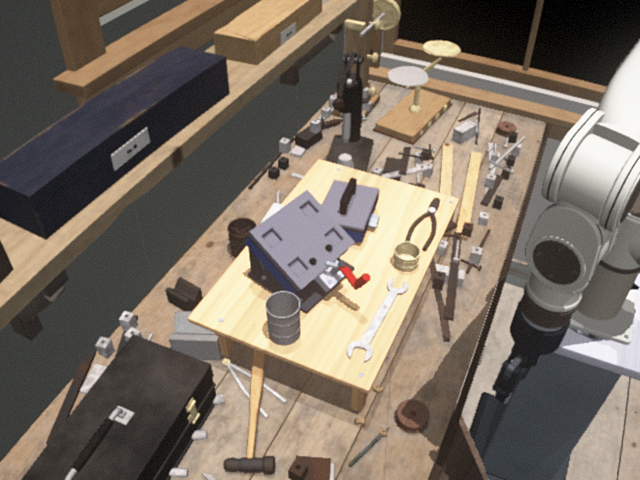

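View pics/top0.png

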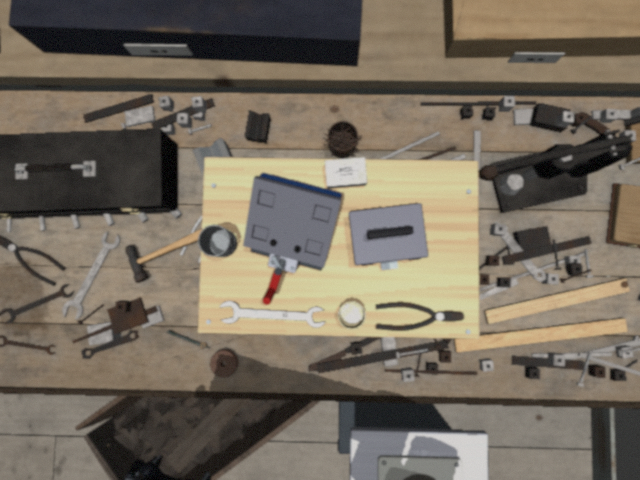

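Side: dock lid around (300,240), case (352,208), red lever (355,277). Top: lid centre (292,221), case (388,234), with the tongue at (390,265) toward the robot. The lever runs from (284,264) to (269,298), so it's partly closed. I'll crop both views for precise corners.

Run:
```python
import cv2
for n,x,y in(("top",235,160),("side",230,170)):
    im=cv2.imread(f"pics/{n}0.png")[y:y+150,x:x+200]
    im=cv2.resize(im,None,fx=4,fy=4,interpolation=cv2.INTER_CUBIC)
    for i in range(0,200,20):
        cv2.putText(im,str(x+i),(i*4,10),0,.35,(0,255,255),1);cv2.line(im,(i*4,12),(i*4,18),(0,255,255),1)
    for j in range(0,150,20):
        cv2.putText(im,str(y+j),(0,j*4+4),0,.35,(0,255,255),1)
    for i in range(0,200,20):
        for j in range(0,150,20): cv2.circle(im,(i*4,j*4),1,(0,255,255),-1)
    cv2.imwrite(f"pics/{n}0c.png",im)
```

```text
(no output)
```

View pics/top0c.png

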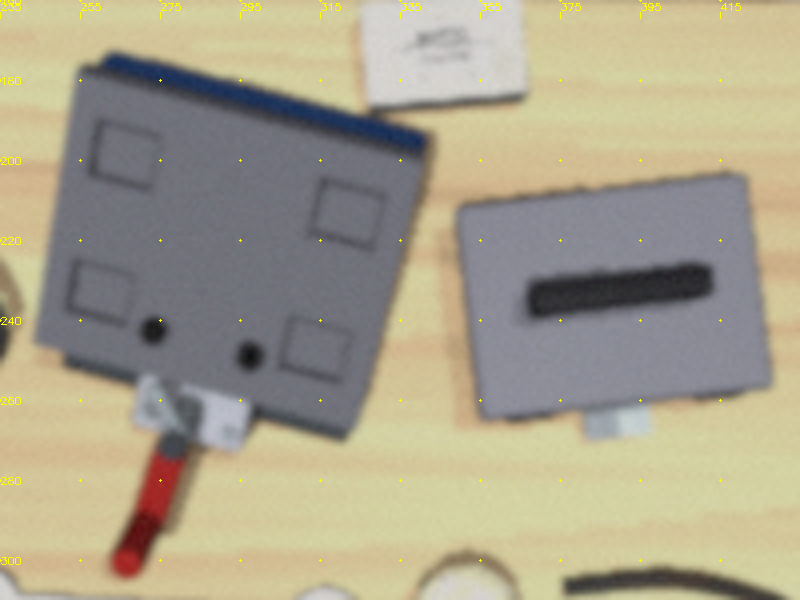

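View pics/side0c.png

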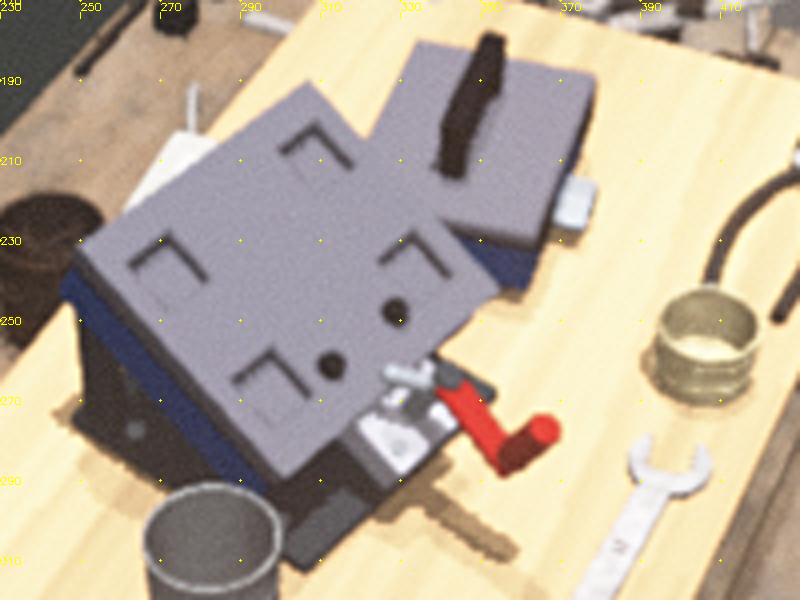

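```bash
cat > h.py <<'E'
import numpy as np
from scipy.optimize import least_squares
from scipy.spatial.transform import Rotation as R
from workcell import *
CM={n:camera_model(n) for n in("top","side")}
def proj(n,P):
    m=CM[n];T=m["pose"];p=(np.atleast_2d(P)-T[:3,3])@T[:3,:3];s=p[:,:2]/p[:,2:]
    s=s*(1+m["k1"]*(s**2).sum(1))[:,None]
    return s*240/np.tan(np.radians(m["fovy"]/2))+[m["cx"],m["cy"]]
def lidR(yaw,t=np.radians(30)): return R.from_euler("zy",[yaw,-t]).as_matrix() # z leans to -x
OFF={"top":(235,160),"side":(230,170)}
def px(n,uv): return np.array(uv)/4.+OFF[n]
E
cat > fit.py <<'E'
from h import *
L=lambda *a:np.array(a)/1e3
lid=L([75,86,0],[75,-86,0],[-75,86,0],[-75,-86,0],[38,56,0],[38,-56,0],[-38,56,0],[-38,-56,0],[-48,25,7],[-48,-25,7])
obs={"top":[(83,66),(425,158),(38,345),(345,438),(125,155),(347,214),(101,292),(316,350),(153,331),(249,356)],
"side":[(78,245),(310,82),(285,478),(500,288),(168,272),(317,162),(272,390),(415,273),(331,366),(396,312)]}
def f(p,full=0):
    P=lid@lidR(p[3],np.radians(p[4])).T+p[:3]
    return {n:proj(n,P)-px(n,obs[n]) for n in obs}
def cost(p):
    e=f(p);return np.r_[e["top"].ravel(),e["side"].ravel(),(p[2]-.215)/.001,(p[4]-30)/.3]
s=least_squares(cost,[.53,.26,.215,-.25,30],loss="soft_l1",x_scale=[.01,.01,.01,.1,1]);print("lid",s.x.round(4));print({k:v.round(1).tolist() for k,v in f(s.x).items()})
o=s.x[:3];RL=lidR(s.x[3])
# cam
g={"top":(126,562),"side":(545,430)}
def gc(p):
    P=o+RL@L(-90+50*np.cos(p[0]),50*np.sin(p[0]),75);return np.r_[proj("top",P)-px("top",g["top"]),proj("side",P)-px("side",g["side"])].ravel()
for a0 in(2.5,3.5):
    c=least_squares(gc,[a0]);a=c.x[0]
    print("lever dir",a,"cam",1.25*np.pi-a,c.fun.round(1))
case=L([57,77,57],[57,-77,57],[-57,77,57],[-57,-77,57],[0,46,96],[0,-46,96])
co={"top":[(458,207),(745,174),(482,419),(773,385),(530,290),(712,272)],"side":[None,(418,40),None,(595,75),None,None]}
def cf(p):
    P=case@R.from_euler("z",p[3]).as_matrix().T+p[:3];r=[]
    for n in co:
        q=proj(n,P)
        for a,b in zip(q,co[n]):
            if b is not None:r.append(a-px(n,b))
    return np.array(r)
c=least_squares(lambda p:np.r_[cf(p).ravel(),(p[2]-.105)/.001],[.5,.06,.105,.1],loss="soft_l1",x_scale=[.01,.01,.01,.1]);print("case",c.x.round(4),cf(c.x).round(1).tolist())
E
python3 fit.py
```

```text
lid [ 0.6102  0.2919  0.2128 -0.2438 29.8731]
{'top': [[-1.5, 0.7], [0.8, -0.4], [-3.9, -0.5], [1.6, -4.2], [-0.3, 0.0], [0.5, -0.9], [-1.7, 0.3], [-1.0, -1.2], [-1.0, 0.0], [-0.6, -0.4]], 'side': [[1.9, -3.6], [-0.6, 2.2], [1.1, -2.6], [-1.3, 4.0], [2.1, -2.8], [0.3, 1.1], [1.5, -2.8], [-0.1, 0.8], [1.6, -2.1], [0.5, -0.1]]}
lever dir 2.920610813215848 cam 1.0063800037713935 [-0.9 -0.4  0.5 -1.9]
lever dir 2.9206108496557386 cam 1.0063799673315028 [-0.9 -0.4  0.5 -1.9]
case [0.5981 0.0929 0.1042 0.1338] [[-1.7, -1.4], [0.2, -1.8], [-1.1, 0.1], [0.4, -0.1], [-0.2, 1.6], [0.3, 0.7], [-0.2, -1.3], [1.7, -1.0]]
```

```bash
cat > fit2.py <<'E'
from h import *
exec(open("fit.py").read().split("def f(")[0].split("import *")[1])
def run(idx,cams,wt,name):
    def res(p):
        P=lid[idx]@(lidR(p[3],np.radians(p[4]))@R.from_euler("x",p[5]).as_matrix()).T+p[:3]
        return {n:proj(n,P)-px(n,np.array(obs[n])[idx]) for n in cams}
    def cost(p):
        return np.r_[np.concatenate([v.ravel() for v in res(p).values()]),(p[2]-.215)/wt[0],(p[4]-30)/wt[1],p[5]/wt[2]]
    s=least_squares(cost,[.6,.29,.215,-.25,30,0],loss="soft_l1",x_scale=[.01,.01,.01,.1,1,.1])
    print(name,s.x.round(4),"rms",np.sqrt(np.mean(s.fun**2)).round(2));return s.x,res(s.x)
r=list(range(4,10));a=list(range(10))
T=(.001,.3,.002);F=(.01,5,.1)
for i,nm in((r,"recess"),(a,"all")):
    for c in(["top"],["side"],["top","side"]):
        for w,l in((T,"tight"),(F,"free")):
            run(i,c,w,f"{nm} {c} {l}")
E
python3 fit2.py
```

```text
recess ['top'] tight [ 6.0930e-01  2.9020e-01  2.1500e-01 -2.4850e-01  3.0002e+01 -1.0000e-04] rms 0.56
recess ['top'] free [ 0.6095  0.291   0.2132 -0.2158 30.8128 -0.1065] rms 0.32
recess ['side'] tight [ 6.09700e-01  2.98500e-01  2.15100e-01 -2.18600e-01  2.99761e+01
 -4.00000e-04] rms 1.0
recess ['side'] free [ 0.6091  0.2986  0.2163 -0.222  30.5421 -0.099 ] rms 0.28
recess ['top', 'side'] tight [ 6.10500e-01  2.91900e-01  2.12900e-01 -2.38300e-01  3.00017e+01
 -4.00000e-04] rms 1.26
recess ['top', 'side'] free [ 0.611   0.2918  0.2097 -0.2167 31.0938 -0.1102] rms 0.53
all ['top'] tight [ 6.09200e-01  2.90300e-01  2.14900e-01 -2.52200e-01  2.99428e+01
 -2.00000e-04] rms 1.3
all ['top'] free [ 0.6097  0.2912  0.2098 -0.2122 27.2157 -0.1518] rms 0.81
all ['side'] tight [ 6.09400e-01  2.98300e-01  2.15300e-01 -2.17100e-01  2.99398e+01
 -1.00000e-03] rms 1.54
all ['side'] free [ 0.6105  0.2946  0.2131 -0.221  30.3469 -0.1074] rms 0.53
all ['top', 'side'] tight [ 6.1020e-01  2.9190e-01  2.1280e-01 -2.4340e-01  2.9874e+01 -1.3000e-03] rms 1.74
all ['top', 'side'] free [ 0.6108  0.2915  0.2102 -0.2219 29.7714 -0.117 ] rms 0.87
```

```bash
cat > tri.py <<'E'
from h import *
exec(open("fit.py").read().split("def f(")[0].split("import *")[1])
def tri(a,b):
    s=least_squares(lambda P:np.r_[proj("top",P)[0]-a,proj("side",P)[0]-b],[.6,.2,.15]);return s.x.round(4),s.fun.round(1)
for i in range(10): print(lid[i],*tri(px("top",obs["top"][i]),px("side",obs["side"][i])))
for n,a,b in(("caseBR",px("top",(745,174)),px("side",(418,40))),("caseFR",px("top",(773,385)),px("side",(595,75))),("handleR",px("top",(712,278)),px("side",(492,37))),
 ("riserBR",(478,160),(328,162)),("riserFR",(480,337),(459,201)),("riserFL",(199,333),(375,382)),("brassrim",(351,312),(407,247))): print(n,*tri(np.array(a),np.array(b)))
E
python3 tri.py
```

```text
[0.075 0.086 0.   ] [0.6959 0.3568 0.2477] [-0.2 -0.4  0.4  0.1]
[ 0.075 -0.086  0.   ] [0.6532 0.192  0.2467] [ 0.   0.1 -0.1 -0. ]
[-0.075  0.086  0.   ] [0.5675 0.3889 0.1735] [-0.4 -1.2  1.1  0.2]
[-0.075 -0.086  0.   ] [0.5226 0.2301 0.1828] [-0.4 -1.2  1.3  0.1]
[0.038 0.056 0.   ] [0.6566 0.3383 0.2301] [-0.3 -0.7  0.8  0.2]
[ 0.038 -0.056  0.   ] [0.6292 0.2295 0.2284] [-0.2 -0.5  0.6  0.1]
[-0.038  0.056  0.   ] [0.5927 0.3542 0.1908] [-0.2 -0.6  0.6  0.1]
[-0.038 -0.056  0.   ] [0.5654 0.2451 0.1888] [-0.2 -0.7  0.7  0.1]
[-0.048  0.025  0.007] [0.5736 0.3273 0.1914] [-0.2 -0.7  0.7  0.1]
[-0.048 -0.025  0.007] [0.5613 0.2785 0.1914] [-0.2 -0.5  0.5  0.1]
caseBR [0.6626 0.0243 0.1578] [-0.2 -0.5  0.6  0.1]
caseFR [0.5533 0.0098 0.1581] [-0.2 -0.8  0.9  0.1]
handleR [0.605  0.0475 0.1944] [-0.3 -0.9  1.1  0.1]
riserBR [ 0.7615 -0.1167  0.0941] [ 1.5  4.3 -5.4 -0.8]
riserFR [ 0.3811 -0.1163  0.0904] [-0.  -0.1  0.1 -0. ]
riserFL [0.377  0.4891 0.1183] [ 0.5  1.6 -1.4 -0.1]
brassrim [0.4323 0.1664 0.1515] [ 0.3  0.8 -0.9 -0. ]
```

The triangulated recess spacing (112 and 77 mm), slope (about 30.8°) and yaw (-0.246) match the model. Heights read 4–6 mm low, so I'll trust the top view at the known heights. Next I'll write a planner and move.

```bash
cat >> h.py <<'E'
O=np.array([.6093,.2902,.215]);YAW=-.247;RL=lidR(YAW)
def tool(Rt): # tool x = y, tool y = x, tool z = -z of frame
    return R.from_matrix(np.column_stack([Rt[:,1],Rt[:,0],-Rt[:,2]]))
def lid(p): return O+RL@(np.array(p)/1e3)
def cur():
    o=get_obs();return np.array(o["eef_pos"]),R.from_quat(o["tool_rot"]),o
def plan(p,r,n=None,w=85,vmax=45,amax=8.2):
    p0,r0,o=cur();d=p-p0;rv=(r0.inv()*r).as_rotvec();L=np.linalg.norm(d)*1e3;A=np.degrees(np.linalg.norm(rv))
    n=n or int(np.ceil(max(L/vmax,A/amax,1)));print(f"t={o['clock']:.2f} dist {L:.1f}mm ang {A:.1f} rows {n} F {np.round(o['ft_force'],1)} w {o['grip_width']*1e3:.1f}")
    st=np.r_[(r0*R.from_rotvec(rv/n/2)).inv().apply(d/n)*1e3,np.degrees(rv)/n]
    print("row x",n,np.round(st,1).tolist(),w)
def show(o=None):
    p,r,o=cur();q=RL.T@(p-O)*1e3;e=(tool(RL).inv()*r).as_rotvec(True);print("TCP lid mm",q.round(1),"rot err deg",e.round(2),"F lid",(RL.T@o["ft_force"]).round(1),"w",round(o["grip_width"]*1e3,1),"t",o["clock"])
E
sed -i 's/ \[-c/ [-c/' h.py
python3 - <<'E'
from h import *
L=lambda *a:np.array(a)/1e3
case=L([57,77,57],[57,-77,57],[-57,77,57],[-57,-77,57])
ob=px("top",[(458,207),(745,174),(482,419),(773,385)])
c=least_squares(lambda p:(proj("top",case@R.from_euler("z",p[2]).as_matrix().T+[p[0],p[1],.105])-ob).ravel(),[.6,.09,.13])
print("case",c.x.round(4),c.fun.round(1))
h=least_squares(lambda p:proj("top",[p[0],p[1],.201])[0]-px("top",(620,287)),[.6,.09]);print("handle",h.x.round(4))
g=least_squares(lambda p:proj("top",lid([-90+50*np.cos(p[0]),50*np.sin(p[0]),75]))[0]-px("top",(126,562)),[2.9]);a=g.x[0];print(a,1.25*np.pi-a,g.fun.round(1))
print(lid([-90+50*np.cos(a),50*np.sin(a),57]))
plan(lid([-90+50*np.cos(a),50*np.sin(a),38+90]),tool(RL))
E
```

```text
case [0.5964 0.0919 0.1316] [-1.1 -0.7  0.8 -1.  -0.7  0.8  1.   0.8]
handle [0.5974 0.0936]
2.9332559057318806 0.9937349112553608 [-0.1  0.2]
[0.46633381 0.33419289 0.19827636]
t=0.70 dist 314.8mm ang 90.6 rows 12 F [-0.7 -0.7 -0.5] w 85.6
row x 12 [-26.0, -2.6, -2.1, -2.4, -1.3, 7.0] 85
```

```bash
python3 - <<'E'
s=open("h.py").read()
i=s.index("    st=np.r_");j=s.index("def show")
s=s[:i]+'''    for k in range(n):
        print(np.round(np.r_[(r0*R.from_rotvec(rv*(k+.0)/n)).inv().apply(d/n)*1e3,np.degrees(rv)/n],1).tolist()[:6 if k<n else 0],w)
'''+s[j:]
open("h.py","w").write(s)
E
python3 - <<'E'
from h import *
a=2.933
plan(lid([-90+50*np.cos(a),50*np.sin(a),38+90]),tool(RL))
E
```

```text
t=0.70 dist 314.8mm ang 90.6 rows 12 F [-0.7 -0.7 -0.5] w 85.6
[-25.8, -4.2, -2.4, -2.4, -1.3, 7.0] 85
[-26.1, -1.0, -1.9, -2.4, -1.3, 7.0] 85
[-26.1, 2.3, -1.2, -2.4, -1.3, 7.0] 85
[-25.6, 5.5, -0.5, -2.4, -1.3, 7.0] 85
[-24.8, 8.6, 0.4, -2.4, -1.3, 7.0] 85
[-23.5, 11.6, 1.4, -2.4, -1.3, 7.0] 85
[-21.9, 14.3, 2.5, -2.4, -1.3, 7.0] 85
[-19.9, 16.7, 3.6, -2.4, -1.3, 7.0] 85
[-17.6, 18.8, 4.8, -2.4, -1.3, 7.0] 85
[-15.1, 20.6, 6.0, -2.4, -1.3, 7.0] 85
[-12.3, 22.0, 7.2, -2.4, -1.3, 7.0] 85
[-9.4, 23.0, 8.4, -2.4, -1.3, 7.0] 85
```

Emit:
jog_arm(deltas=[[[-26,-4,-2,-2.4,-1.3,7,60],[-26,-1,-2,-2.4,-1.3,7,60],[-26,2,-1,-2.4,-1.3,7,60],[-26,5.5,-0.5,-2.4,-1.3,7,60],[-25,8.5,0.5,-2.4,-1.3,7,60]]])

```text
clock: 1.2
eef_pos: [0.2703, 0.416, 0.2424]
tool_rot: [0.45, 0.885, 0.096, 0.073]
ft_force: [-0.1, 0.1, 0.2]
grip_width: 0.06
```

Emit:
jog_arm(deltas=[[[-23.5,11.5,1.4,-2.4,-1.3,7,60],[-22,14,2.5,-2.4,-1.3,7,60],[-20,16.5,3.5,-2.4,-1.3,7,60],[-17.5,19,5,-2.4,-1.3,7,60],[-15,20.5,6,-2.4,-1.3,7,60]]])

```text
clock: 1.7
eef_pos: [0.389, 0.3494, 0.2559]
tool_rot: [0.698, 0.678, 0.183, 0.137]
ft_force: [-0.3, 0.5, 0.6]
grip_width: 0.0598
```

Run:
```python
from h import *
a=2.933
plan(lid([-90+50*np.cos(a),50*np.sin(a),38+70]),tool(RL),w=50);show()
```

```text
t=1.70 dist 55.7mm ang 12.6 rows 2 F [-0.3  0.5  0.6] w 59.8
[-7.7, 20.6, 17.1, -2.1, -1.3, 5.8] 50
[-5.2, 20.6, 18.0, -2.1, -1.3, 5.8] 50
TCP lid mm [-179.7   15.7  145.6] rot err deg [  4.14   2.69 -11.59] F lid [-0.1  0.5  0.7] w 59.8 t 1.7
```

Emit:
jog_arm(deltas=[[[-8,21,17,-2.1,-1.3,5.8,50],[-5,21,18,-2.1,-1.3,5.8,50],[0,0,0,0,0,0,50]]])

```text
clock: 2.0
eef_pos: [0.4443, 0.3318, 0.2436]
tool_rot: [0.765, 0.588, 0.207, 0.16]
ft_force: [0.2, 0.1, 0.6]
grip_width: 0.0502
```

Run:
```python
from h import *
import cv2
a=2.933
plan(lid([-90+50*np.cos(a),50*np.sin(a),38]),tool(RL),w=50);show()
ims=[]
p,r,o=cur()
for n in("top","side"):
    im=camera(n)[:,:,::-1].copy()
    c=proj(n,p)[0]; x,y=(c-[50,75]).astype(int);
    im=cv2.resize(im[y:y+150,x:x+100],None,fx=4,fy=4,interpolation=cv2.INTER_CUBIC)
    for q,col in((p,(0,255,0)),(p+r.apply([0,.025,0]),(0,255,255)),(p-r.apply([0,.025,0]),(0,255,255)),(lid([-90+50*np.cos(a),50*np.sin(a),75]),(255,0,255))):
        u=(proj(n,q)[0]-[x,y])*4;cv2.circle(im,tuple(u.astype(int)),4,col,1)
    ims.append(im)
cv2.imwrite("pics/a1.png",np.hstack(ims))
```

```text
t=2.00 dist 69.4mm ang 0.8 rows 2 F [0.2 0.1 0.6] w 50.2
[0.7, -2.2, 34.6, 0.2, -0.0, -0.4] 50
[0.7, -2.1, 34.6, 0.2, -0.0, -0.4] 50
TCP lid mm [-134.8    8.9  107.3] rot err deg [-0.33  0.03  0.74] F lid [0.4 0.2 0.5] w 50.2 t 2.0
```

View pics/a1.png

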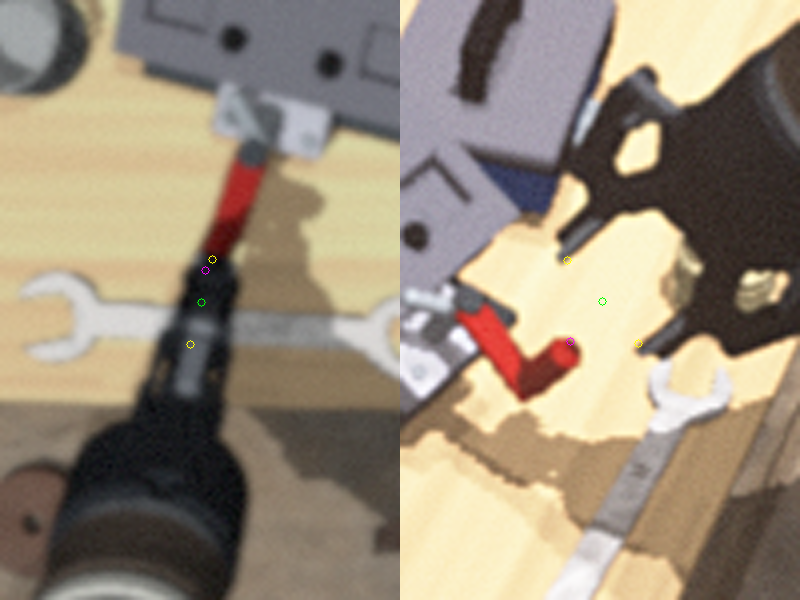

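Both fingers straddle the grip: tips in the side crop at (575,252) and (645,350), grip top at (565,350). The overlay agrees to about 2 px. I'll descend, close and read the pose.

Emit:
jog_arm(deltas=[[[0.7,-2,34,0,0,0,50],[0.7,-2,34,0,0,0,50],[0,0,0,0,0,0,10],[0,0,0,0,0,0,0],[0,0,0,0,0,0,0]]])

```text
clock: 2.6
eef_pos: [0.4718, 0.3388, 0.1863]
tool_rot: [0.761, 0.594, 0.209, 0.156]
ft_force: [3.9, 2.2, -11.0]
grip_width: 0.0163
```

```bash
python3 -c "
from h import *
show()"
```

```text
TCP lid mm [-141.2   14.5   43.9] rot err deg [-0.06  0.6   0.13] F lid [ -2.6   1.7 -11.4] w 16.3 t 2.6
```

Emit:
jog_arm(deltas=[[[-6.4,-1.1,0,0,0,-7.4,0],[-6.4,-1.1,0,0,0,-7.4,0],[-6.4,-1.1,0,0,0,-7.4,0],[-6.4,-1.1,0,0,0,-7.4,0],[-6.4,-1.1,0,0,0,-7.4,0]]])

```text
clock: 3.1
eef_pos: [0.4674, 0.3075, 0.1887]
tool_rot: [0.524, 0.811, 0.148, 0.217]
ft_force: [9.1, 0.4, -8.1]
grip_width: 0.016
```

```bash
python3 -c "
from h import *
show();print(get_obs()['joint_pos'])"
```

```text
TCP lid mm [-136.2  -16.5   48.2] rot err deg [ -0.48   0.68 -38.24] F lid [  3.6   1.3 -11.6] w 16.0 t 3.1
[ 0.76923299  0.1074672  -0.41280156  0.64302883 -0.35033741  1.84313502]
```

Emit:
jog_arm(deltas=[[[-6.3,-1.5,1.5,0,0,-7.4,0],[-6.3,-1.5,1.5,0,0,-7.4,0],[-6.3,-1.5,1.5,0,0,-7.4,0],[-4,-1,1.5,0,0,-5,0]]])

```text
clock: 3.5
eef_pos: [0.4748, 0.2907, 0.195]
tool_rot: [0.307, 0.915, 0.097, 0.244]
ft_force: [-6.6, 14.7, -4.8]
grip_width: 0.0163
```

```bash
python3 -c "
from h import *
show()"
```

```text
TCP lid mm [-122.8  -30.4   49.9] rot err deg [ -0.91   1.49 -66.66] F lid [-11.5  12.3  -0.9] w 16.3 t 3.5
```

The lever is against its open stop. The arc of grip points suggests the true lid lies about 5 mm toward +y of my estimate, which matches the side camera. Release and retreat.

Emit:
jog_arm(deltas=[[[0,0,0,0,0,0,40],[0,0,0,0,0,0,40],[0,0,-40,0,0,0,45],[0,0,-40,0,0,0,45],[0,0,-20,0,0,0,60]]])

```text
clock: 4.0
eef_pos: [0.4218, 0.2879, 0.2868]
tool_rot: [0.307, 0.915, 0.098, 0.244]
ft_force: [-0.2, 0.4, 0.8]
grip_width: 0.0584
```

Run:
```python
from h import *
import cv2
show()
Rc=R.from_euler("z",.1316).as_matrix()
plan(np.array([.598,.097,.29]),tool(Rc),w=60)
p,r,o=cur()
im=camera("top");c=camera("side")
for t in("cam_grip","cam"):
  for n in("top","side"):
    for m in masks_of(t,n)[:2]: print(t,n,round(m["conf"],2),np.round(m["at"]),m["pixels"].sum())
a=np.radians(225)
for q in([-90,0,20],[-125,-35,75]): print(proj("top",lid(q)).round(),proj("side",lid(q)).round())
cv2.imwrite("pics/b_top.png",im[:,:,::-1]);cv2.imwrite("pics/b_side.png",c[:,:,::-1])
```

```text
TCP lid mm [-122.1  -33.2  155.9] rot err deg [ -1.04   1.47 -66.64] F lid [0.1 0.4 0.8] w 58.4 t 4.0
t=4.00 dist 259.8mm ang 54.2 rows 7 F [-0.2  0.4  0.8] w 58.4
[-34.2, -8.5, 11.6, 4.0, 2.0, 6.3] 60
[-35.3, -3.9, 10.8, 4.0, 2.0, 6.3] 60
[-35.8, 0.7, 9.6, 4.0, 2.0, 6.3] 60
[-35.8, 5.3, 8.2, 4.0, 2.0, 6.3] 60
[-35.2, 9.7, 6.4, 4.0, 2.0, 6.3] 60
[-34.1, 13.9, 4.3, 4.0, 2.0, 6.3] 60
[-32.5, 17.8, 2.0, 4.0, 2.0, 6.3] 60
cam_grip top 0.73 [283. 278.] 510
cam_grip side 0.9 [352. 265.] 445
cam top 0.86 [282. 280.] 479
cam side 0.89 [355. 266.] 453
cam side 0.53 [301. 246.] 7288
[[280. 267.]] [[340. 265.]]
[[291. 300.]] [[376. 258.]]
```

Emit:
jog_arm(deltas=[[[-34,-8.5,11.5,4,2,6.3,60],[-35,-4,11,4,2,6.3,60],[-36,0.7,9.5,4,2,6.3,60],[-36,5,8,4,2,6.3,60],[-35,10,6.5,4,2,6.3,60]]])

```text
clock: 4.8
eef_pos: [0.5446, 0.149, 0.2739]
tool_rot: [0.573, 0.817, 0.017, 0.063]
ft_force: [1.1, 0.1, 1.5]
grip_width: 0.0598
```

Emit:
jog_arm(deltas=[[[-34,14,4,4,2,6.3,60],[-32,18,2,4,2,6.3,60],[0,0,0,0,0,0,60]]])

```text
clock: 5.1
eef_pos: [0.6003, 0.0863, 0.2629]
tool_rot: [0.669, 0.743, -0.02, -0.015]
ft_force: [1.3, 0.4, -1.9]
grip_width: 0.06
```

Run:
```python
from h import *
import cv2
Rc=R.from_euler("z",.1316).as_matrix()
plan(np.array([.598,.097,.173]),tool(Rc),w=60)
p,r,o=cur();print(p,(tool(Rc).inv()*r).as_rotvec(True))
im0=camera("side")[:,:,::-1];im1=camera("top")[:,:,::-1];ims=[]
for n,im in(("top",im1),("side",im0)):
    im=im.copy();c=proj(n,[.598,.097,.2])[0]; x,y=(c-[50,75]).astype(int)
    im=cv2.resize(im[y:y+150,x:x+100],None,fx=4,fy=4,interpolation=cv2.INTER_CUBIC)
    C=np.array([.598,.093,.105])
    for q,col in((p,(0,255,0)),(p+r.apply([0,.03,0]),(0,255,255)),(p-r.apply([0,.03,0]),(0,255,255)),*[(C+Rc@np.array(v)/1e3,(255,0,255)) for v in ([0,46,96],[0,-46,96],[57,77,57],[57,-77,57],[-57,77,57],[-57,-77,57])]):
        u=(proj(n,q)[0]-[x,y])*4;cv2.circle(im,tuple(u.astype(int)),4,col,1)
    ims.append(im)
cv2.imwrite("pics/c1.png",np.hstack(ims))
```

```text
t=5.10 dist 90.5mm ang 3.2 rows 3 F [ 1.3  0.4 -1.9] w 60.0
[3.8, 1.1, 29.9, -0.9, 0.1, -0.5] 60
[3.7, 0.6, 29.9, -0.9, 0.1, -0.5] 60
[3.7, 0.2, 29.9, -0.9, 0.1, -0.5] 60
[0.60029767 0.08625452 0.26285335] [ 2.84743527 -0.17743267  1.49375681]
```

View pics/c1.png

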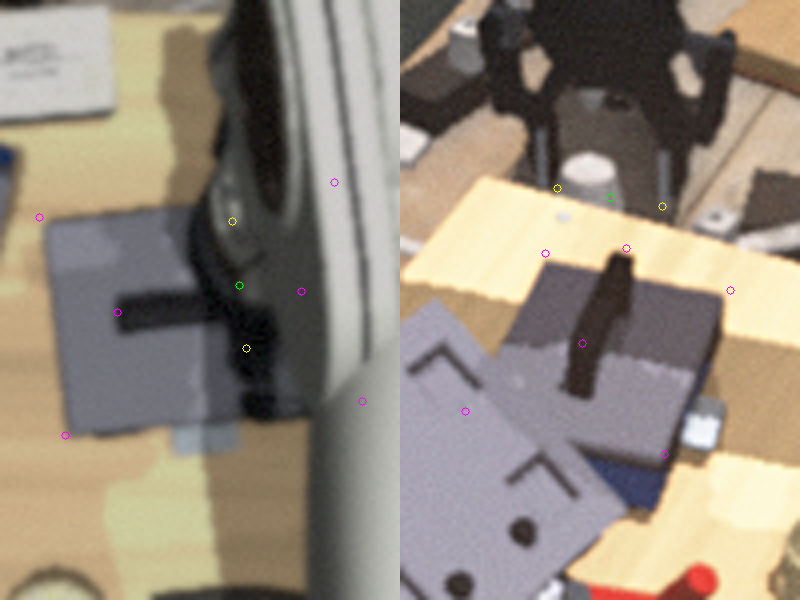

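The side crop shows both fingertips at (542,185) and (665,215), above the handle at (600,325). The case sits about 2.5 px (about 5 mm toward +y) from my top-only estimate, the same shift as the lid. I'll descend to y≈0.097 and grip.

Emit:
jog_arm(deltas=[[[4,1,30,-0.9,0,-0.5,60],[4,0.6,30,-0.9,0,-0.5,60],[3.5,0,29,-0.9,0,-0.5,60],[0,0,0,0,0,0,60]]])

```text
clock: 5.6
eef_pos: [0.5909, 0.1039, 0.1756]
tool_rot: [0.654, 0.757, 0.002, 0.003]
ft_force: [-0.4, -0.3, -0.0]
grip_width: 0.0599
```

Run:
```python
from h import *
Rc=R.from_euler("z",.1316).as_matrix()
plan(np.array([.598,.097,.173]),tool(Rc),w=60)
```

```text
t=5.60 dist 10.2mm ang 0.9 rows 1 F [-0.4 -0.3 -0. ] w 59.9
[-7.8, 6.0, 2.6, 0.3, 0.1, 0.8] 60
```

Emit:
jog_arm(deltas=[[[-8,6,2.5,0.3,0,0.8,60],[0,0,0,0,0,0,60],[0,0,0,0,0,0,5],[0,0,0,0,0,0,0],[0,0,0,0,0,0,0]]])

```text
clock: 6.1
eef_pos: [0.6001, 0.0984, 0.1816]
tool_rot: [0.658, 0.753, 0.004, 0.004]
ft_force: [-6.4, -1.2, 5.2]
grip_width: 0.017
```

Run:
```python
from h import *
Rc=R.from_euler("z",.1316).as_matrix()
plan(np.array([.598,.097,.173]),tool(Rc),w=0)
p,r,o=cur();print(p,r.as_matrix().round(3).tolist())
```

```text
t=6.10 dist 8.9mm ang 0.6 rows 1 F [-6.4 -1.2  5.2] w 17.0
[-1.1, -2.3, 8.6, 0.6, 0.1, 0.1] 0
[0.60006743 0.09838624 0.18157912] [[-0.134, 0.991, 0.011], [0.991, 0.134, -0.0], [-0.002, 0.011, -1.0]]
```

Gripped (17 mm on the 16 mm bar). Lift straight up, then plan to hover over the lid.

Emit:
jog_arm(deltas=[[[0,0,-15,0,0,0,0],[0,0,-30,0,0,0,0],[0,0,-35,0,0,0,0],[0,0,-35,0,0,0,0],[0,0,-35,0,0,0,0]]])

```text
clock: 6.6
eef_pos: [0.5926, 0.097, 0.3216]
tool_rot: [0.658, 0.753, -0.009, -0.006]
ft_force: [2.5, 0.7, -6.7]
grip_width: 0.0153
```

```bash
cat >> h.py <<'E'
O=O+RL@np.array([.001,.0045,0])
def hold(x,y,z): # TCP target for case origin at lid (x,y,z) mm
    return lid([x,y+1,z+76.6])
E
python3 - <<'E'
from h import *
plan(hold(0,0,70),tool(RL),w=0,vmax=24,amax=4.5);print(get_obs()["joint_pos"])
E
```

```text
t=6.60 dist 206.8mm ang 37.9 rows 9 F [ 2.5  0.7 -6.7] w 15.3
[22.6, -3.1, -2.4, -3.5, 0.2, 2.4] 0
[22.5, -3.9, -2.5, -3.5, 0.2, 2.4] 0
[22.3, -4.7, -2.7, -3.5, 0.2, 2.4] 0
[22.1, -5.4, -2.9, -3.5, 0.2, 2.4] 0
[21.9, -6.2, -3.2, -3.5, 0.2, 2.4] 0
[21.6, -6.9, -3.5, -3.5, 0.2, 2.4] 0
[21.4, -7.5, -3.8, -3.5, 0.2, 2.4] 0
[21.1, -8.2, -4.2, -3.5, 0.2, 2.4] 0
[20.7, -8.8, -4.6, -3.5, 0.2, 2.4] 0
[ 1.63067243e-01  4.62675469e-01  5.55459989e-01  1.68492400e+00
 -1.52471006e-03  1.60075377e+00]
```

Emit:
jog_arm(deltas=[[[22.5,-3,-4,-3.5,0.2,2.4,0],[22.5,-4,-4,-3.5,0.2,2.4,0],[22.3,-4.7,-3,-3.5,0.2,2.4,0],[22,-5.4,-3,-3.5,0.2,2.4,0],[22,-6.2,-3,-3.5,0.2,2.4,0]]])

```text
clock: 7.1
eef_pos: [0.5652, 0.206, 0.3341]
tool_rot: [0.732, 0.666, 0.111, 0.09]
ft_force: [1.4, 0.2, -7.1]
grip_width: 0.0147
```

Emit:
jog_arm(deltas=[[[21.6,-7,-3.5,-3.5,0.2,2.4,0],[21.4,-7.5,-4,-3.5,0.2,2.4,0],[21,-8,-4,-3.5,0.2,2.4,0],[12,-5,-3,-3.5,0.2,2.4,0],[0,0,0,0,0,0,0]]])

```text
clock: 7.6
eef_pos: [0.5337, 0.2876, 0.3291]
tool_rot: [0.77, 0.587, 0.194, 0.162]
ft_force: [0.1, -0.6, -6.6]
grip_width: 0.0146
```

Run:
```python
from h import *
show();plan(hold(0,0,50),tool(RL),w=0,vmax=24,amax=4.5)
```

```text
TCP lid mm [ -8.6  -9.  136.6] rot err deg [ 0.44 -1.38  0.88] F lid [-2.9 -1.4 -5.8] w 14.6 t 7.6
t=7.60 dist 16.6mm ang 1.7 rows 1 F [ 0.1 -0.6 -6.6] w 14.6
[10.4, 8.5, 9.7, -0.4, 1.4, -0.9] 0
```

Emit:
jog_arm(deltas=[[[5,4,8,-0.2,0.7,-0.5,0],[5,4,8,-0.2,0.7,-0.4,0],[0,0,0,0,0,0,0]]])

```text
clock: 7.9
eef_pos: [0.5498, 0.2939, 0.3144]
tool_rot: [0.761, 0.597, 0.199, 0.157]
ft_force: [0.1, -0.4, -7.4]
grip_width: 0.0148
```

```bash
cat > ov.py <<'E'
from h import *
import cv2,sys
def overlay(f,dz=0):
    show();p,r,o=cur();print("case if held: lid mm",(RL.T@(p-O)*1e3-[0,1,76.6]).round(1))
    Rt=r.as_matrix();Rc=np.column_stack([Rt[:,1],Rt[:,0],-Rt[:,2]]);C=p+Rc@(np.array([0,-1,-76.6])/1e3);ims=[]
    pics={n:camera(n) for n in("top","side")}
    for n in pics:
        im=pics[n][:,:,::-1].copy();cv2.imwrite(f[:-4]+"_"+n+".png",im);c=proj(n,lid([-20,0,0]))[0];x,y=(c-[50,75]).astype(int)
        im=cv2.resize(im[y:y+150,x:x+100],None,fx=4,fy=4,interpolation=cv2.INTER_CUBIC)
        for q in [[a,b,c] for a in(-57,57) for b in(-77,77) for c in(10,57)]+[[-73,17,26],[-73,-17,26]]:
            u=(proj(n,C+Rc@np.array(q)/1e3)[0]-[x,y])*4;cv2.circle(im,tuple(u.astype(int)),4,(0,255,255),1)
        for q in [[a,b,0] for a in(-75,75) for b in(-86,86)]+[[a*38,b*56,0] for a in(-1,1) for b in(-1,1)]:
            u=(proj(n,lid(q))[0]-[x,y])*4;cv2.circle(im,tuple(u.astype(int)),4,(255,0,255),1)
        ims.append(im)
    cv2.imwrite(f,np.hstack(ims))
overlay(sys.argv[1])
E
python3 ov.py pics/d1.png
```

```text
TCP lid mm [ -3.7  -1.4 115.9] rot err deg [ 0.53 -0.24 -0.33] F lid [-3.4 -1.3 -6.5] w 14.8 t 7.9
case if held: lid mm [-3.7 -2.4 39.3]
```

View pics/d1.png

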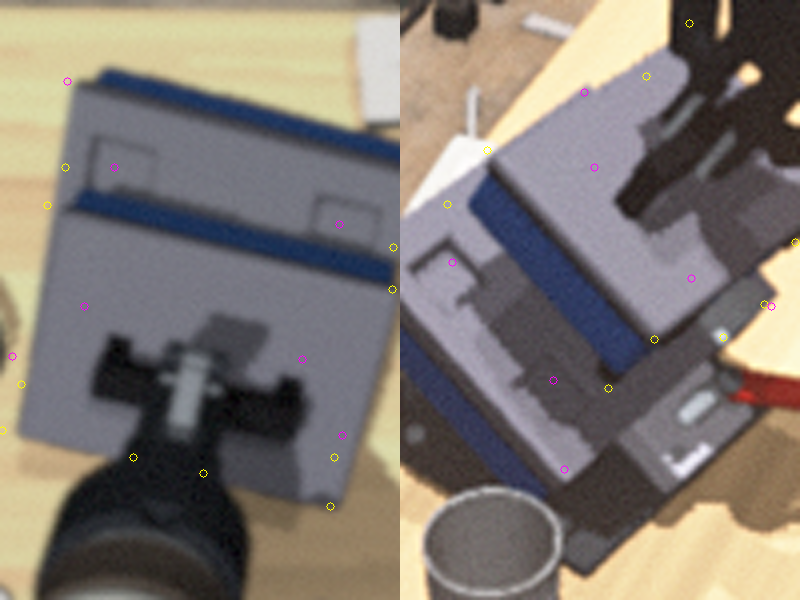

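Run:
```python
from h import *
import cv2
n="side";im=cv2.imread("pics/d1_side.png");c=proj(n,lid([-20,0,0]))[0];x,y=(c-[50,75]).astype(int);print(x,y,*[ (proj("top",lid([-20,0,0]))[0]-[50,75]).astype(int)])
x0,y0=x+2,y+30
im=cv2.resize(im[y0:y0+84,x0:x0+100],None,fx=7,fy=7,interpolation=cv2.INTER_CUBIC)
im=cv2.convertScaleAbs(im,alpha=1.6,beta=10)
for i in range(0,100,20):
    for j in range(0,84,20):
        cv2.circle(im,(i*7,j*7),1,(0,255,255),-1)
        if j==0 or i==0: cv2.putText(im,f"{x0+i},{y0+j}",(i*7+2,j*7+10),0,.35,(0,255,255),1)
cv2.imwrite("pics/d2.png",im)
```

```text
260 169 [236 156]
```

View pics/d2.png

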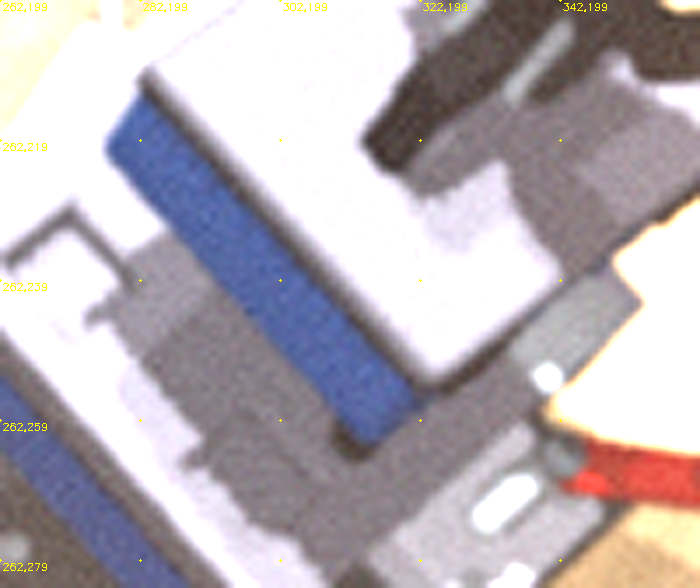

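The side zoom shows the case edges (BL top (283,209), FL top (323,252)) parallel to the lid's edge, so its pitch is right and it hasn't slipped. The lever is open. Comparing case with lid asks for about +2 mm more in y by the top view and more by the side view, so I'll aim at y = +2.5 and descend, watching the force.

Emit:
jog_arm(deltas=[[[2.5,2,10,-0.2,0.1,0.2,0],[2.5,2,10,-0.2,0.1,0.1,0],[0,0,8,0,0,0,0],[0,0,0,0,0,0,0]]])

```text
clock: 8.4
eef_pos: [0.5706, 0.2962, 0.2917]
tool_rot: [0.763, 0.592, 0.203, 0.159]
ft_force: [-0.8, -1.1, -7.6]
grip_width: 0.0142
```

Run:
```python
from h import *
show();plan(hold(0,2.5,2),tool(RL),w=0,vmax=24,amax=4.5)
```

```text
TCP lid mm [ 2.2  2.5 85.7] rot err deg [ 0.06 -0.13  0.18] F lid [-4.1 -2.2 -6.2] w 14.2 t 8.4
t=8.40 dist 7.5mm ang 0.2 rows 1 F [-0.8 -1.1 -7.6] w 14.2
[1.0, -2.2, 7.1, -0.1, 0.1, -0.2] 0
```

Emit:
jog_arm(deltas=[[[1,-2.2,2,0,0,0,0],[0,0,2,0,0,0,0],[0,0,2,0,0,0,0],[0,0,0,0,0,0,0]]])

```text
clock: 8.8
eef_pos: [0.5719, 0.2979, 0.2847]
tool_rot: [0.763, 0.593, 0.203, 0.159]
ft_force: [0.1, -0.4, -6.7]
grip_width: 0.0149
```

```bash
python3 -c "
from h import *
show()"
```

```text
TCP lid mm [-0.5  3.5 79.1] rot err deg [ 0.1  -0.15  0.16] F lid [-3.1 -1.2 -5.9] w 14.9 t 8.8
```

Emit:
jog_arm(deltas=[[[0,0,2,0,0,0,0],[0,0,2,0,0,0,0],[0,0,2,0,0,0,0]]])

```text
clock: 9.1
eef_pos: [0.5747, 0.2994, 0.2814]
tool_rot: [0.763, 0.593, 0.205, 0.158]
ft_force: [-7.5, 2.1, 0.5]
grip_width: 0.0143
```

```bash
python3 -c "
from h import *
show()"
```

```text
TCP lid mm [-0.1  5.3 74.8] rot err deg [0.05 0.1  0.16] F lid [-6.5  0.5  4.2] w 14.3 t 9.1
```

Emit:
jog_arm(deltas=[[[1,-1.5,1,0,0,0,0],[0,-0.5,2,0,0,0,0],[0,0,2,0,0,0,0]]])

```text
clock: 9.4
eef_pos: [0.5756, 0.3019, 0.2794]
tool_rot: [0.762, 0.593, 0.207, 0.158]
ft_force: [-7.5, 2.4, -0.3]
grip_width: 0.0146
```

```bash
python3 -c "
from h import *
show()"
```

```text
TCP lid mm [-0.9  7.6 72.6] rot err deg [-0.13  0.29  0.18] F lid [-7.1  0.7  3.5] w 14.6 t 9.4
```

Emit:
jog_arm(deltas=[[[0.7,-1,2,0,0,0,0],[0.5,-0.5,2,0,0,0,0],[0,0,2,0,0,0,0]]])

```text
clock: 9.7
eef_pos: [0.5775, 0.3051, 0.2769]
tool_rot: [0.762, 0.593, 0.21, 0.158]
ft_force: [-8.1, 2.3, 0.9]
grip_width: 0.0148
```

```bash
python3 -c "
from h import *
show()"
```

```text
TCP lid mm [-1.3 10.7 69.4] rot err deg [-0.28  0.57  0.2 ] F lid [-7.   0.6  4.8] w 14.8 t 9.7
```

Emit:
jog_arm(deltas=[[[0,0,2,0,0,0,0],[0,0,2,0,0,0,0],[0,0,0,0,0,0,0]]])

```text
clock: 10.0
eef_pos: [0.5789, 0.3069, 0.276]
tool_rot: [0.761, 0.593, 0.212, 0.156]
ft_force: [-3.1, -1.6, -3.9]
grip_width: 0.0149
```

```bash
python3 ov.py pics/e1.png
```

```text
TCP lid mm [-1.1 12.7 68. ] rot err deg [-0.31  0.85  0.18] F lid [-4.1 -2.7 -1.8] w 14.9 t 10.0
case if held: lid mm [-1.1 11.7 -8.6]
```

View pics/e1.png

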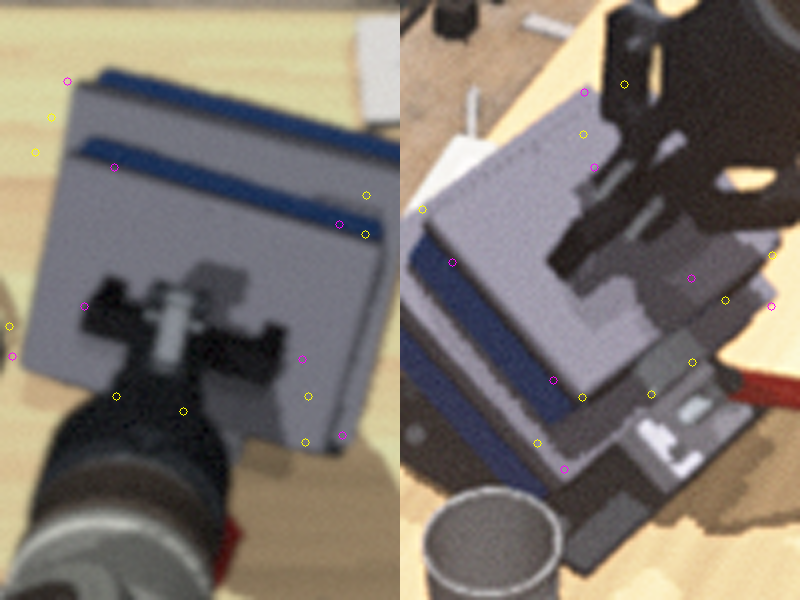

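The feet have dropped in: model z is -8.6 mm, guided about 9 mm in +y by the tapers, and the remaining 4 N support matches the buffers. In the top crop the case (BL (72,155), FR (332,450)) is near-centred over the lid. Press slightly and let go.

Emit:
jog_arm(deltas=[[[0,0,2,0,0,0,0],[0,0,0,0,0,0,45],[0,0,0,0,0,0,45],[0,0,0,0,0,0,45],[0,0,0,0,0,0,45]]])

```text
clock: 10.6
eef_pos: [0.5853, 0.3101, 0.2823]
tool_rot: [0.76, 0.591, 0.221, 0.157]
ft_force: [0.0, 0.3, 0.5]
grip_width: 0.0452
```

```bash
python3 -c "
from h import *
show()"
```

```text
TCP lid mm [ 6.6 17.9 70.3] rot err deg [-1.08  1.55  0.46] F lid [0.2 0.3 0.4] w 45.2 t 10.6
```

Emit:
jog_arm(deltas=[[[0,0,-30,0,0,0,50],[0,0,-40,0,0,0,50],[0,-20,-35,0,0,0,50],[0,-30,-10,0,0,0,50],[0,-35,0,0,0,0,50]]])

```text
clock: 11.1
eef_pos: [0.4579, 0.3296, 0.3457]
tool_rot: [0.762, 0.586, 0.226, 0.158]
ft_force: [0.1, 0.6, -0.2]
grip_width: 0.0502
```

```bash
python3 -c "
from h import *
show()"
```

```text
TCP lid mm [-74.4  17.6 188.9] rot err deg [-1.61  1.87  1.16] F lid [-0.2  0.5 -0.2] w 50.2 t 11.1
```

Run:
```python
from h import *
import cv2
ims=[]
for n in("top","side"):
    im=camera(n)[:,:,::-1].copy();cv2.imwrite(f"pics/f_{n}.png",im);c=proj(n,lid([0,0,20]))[0];x,y=(c-[50,68]).astype(int);print(n,x,y)
    im=cv2.resize(im[y:y+150,x:x+100],None,fx=4,fy=4,interpolation=cv2.INTER_CUBIC);im=cv2.convertScaleAbs(im,alpha=1.3,beta=5)
    for i in range(0,100,20):
        for j in range(0,150,20): cv2.circle(im,(i*4,j*4),1,(0,255,255),-1)
    ims.append(im)
    for t in("case","dock_seat","cam"):
        for m in masks_of(t,n)[:1]: print(t,n,round(m["conf"],2),np.round(m["at"]),m["pixels"].sum())
cv2.imwrite("pics/f1.png",np.hstack(ims))
```

```text
top 237 158
case top 0.69 [286. 228.] 4926
dock_seat top 0.6 [293. 199.] 2710
cam top 0.61 [285. 281.] 444
side 258 163
case side 0.77 [307. 234.] 4618
dock_seat side 0.72 [302. 270.] 2934
cam side 0.49 [308. 233.] 4853
```

View pics/f1.png

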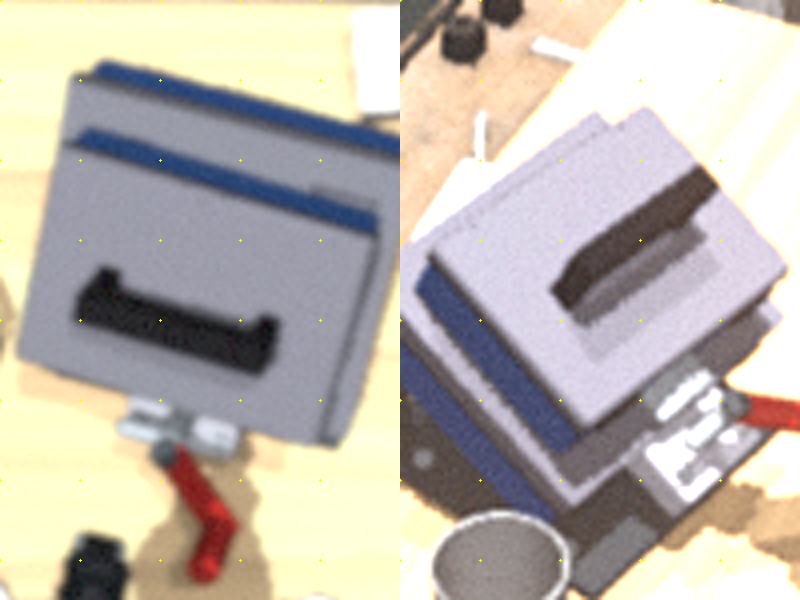

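Run:
```python
from h import *
P={"top":np.array([(68,147),(377,235),(18,357),(322,443)])/4+[237,158],"side":np.array([(33,252),(245,108),(185,428),(385,268)])/4+[258,163]}
Os={"top":([.6093,.2902,.215],-.2485),"side":([.6097,.2985,.215],-.2186)}
for n in P:
    o,yw=Os[n];Rl=lidR(yw)
    for z0,pit in((-10,0),(-8,.04),(-5,.06),(-3,0),(0,0)):
        def f(p):
            s=p[3];c=np.array([[57,77,0],[57,-77,0],[-57,77,0],[-57,-77,0]])*s+[0,0,57]
            Rc=R.from_euler("zy",[p[2],pit]).as_matrix()
            return (proj(n,np.array(o)+(c@Rc.T+[p[0],p[1],z0])@Rl.T/1e3)-P[n]).ravel()
        s=least_squares(f,[0,0,0,1],x_scale=[1,1,.01,.01]);print(n,z0,pit,s.x.round(3),s.fun.round(1))
```

```text
top -10 0 [ 0.717  4.653 -0.025  0.972] [-0.4  0.6  1.5  0.4 -0.2  0.3 -0.9 -1.3]
top -8 0.04 [-0.527  4.673 -0.025  0.964] [-0.   0.3  1.3 -0.  -0.2  0.7 -1.1 -1. ]
top -5 0.06 [-0.199  4.695 -0.025  0.958] [ 0.2  0.2  1.1 -0.2 -0.2  0.8 -1.2 -0.9]
top -3 0 [ 4.082  4.695 -0.025  0.963] [-0.4  0.6  1.5  0.4 -0.2  0.3 -0.9 -1.3]
top 0 0 [ 5.524  4.713 -0.025  0.96 ] [-0.4  0.6  1.5  0.4 -0.2  0.3 -0.9 -1.3]
side -10 0 [-0.06   6.769 -0.017  1.008] [-0.2 -2.7 -2.7  0.3  2.6  0.   0.   2.6]
side -8 0.04 [-2.565  8.539 -0.026  1.006] [-0.8 -2.5 -2.8  1.   2.6 -0.6  0.7  2.4]
side -5 0.06 [-4.085 11.197 -0.031  1.003] [-1.1 -2.3 -2.8  1.4  2.7 -1.   1.   2.2]
side -3 0 [-1.015 13.072 -0.017  0.999] [-0.2 -2.7 -2.7  0.3  2.6  0.   0.   2.6]
side 0 0 [-1.424 15.773 -0.017  0.995] [-0.2 -2.7 -2.7  0.3  2.6  0.   0.   2.6]
```

The case is seated deep, with x≈0 and yaw≈-0.02. Relative to the lid its y is about +4.7 by the top view and +7 by the side view, so it rests at the +y end of the recess slack. The lever stays open, lower end at (205,570) in the crop. I'll nudge the case about 3 mm toward -y with closed fingers on its +y side.

Run:
```python
from h import *
plan(lid([-10,125,80]),tool(RL),w=0)
```

```text
t=11.50 dist 165.2mm ang 2.3 rows 4 F [-0.3 -0.2  0.6] w 49.8
[26.7, 15.2, 27.6, 0.4, -0.4, -0.3] 0
[26.8, 15.4, 27.3, 0.4, -0.4, -0.3] 0
[27.0, 15.7, 27.0, 0.4, -0.4, -0.3] 0
[27.1, 16.0, 26.8, 0.4, -0.4, -0.3] 0
```

Emit:
jog_arm(deltas=[[[27,15,20,0.4,-0.4,-0.3,0],[27,15.5,25,0.4,-0.4,-0.3,0],[27,15.5,30,0.4,-0.4,-0.3,0],[27,16,30,0.4,-0.4,-0.3,0],[0,0,0,0,0,0,0]]])

```text
clock: 12.0
eef_pos: [0.596, 0.4185, 0.2954]
tool_rot: [0.763, 0.593, 0.202, 0.159]
ft_force: [-0.2, -0.5, -1.8]
grip_width: 0.0002
```

Run:
```python
from h import *
show();plan(lid([-10,118,22]),tool(RL),w=0,vmax=30)
```

```text
TCP lid mm [ -4.5 126.9  76.2] rot err deg [ 0.19 -0.25  0.09] F lid [-0.9 -0.8 -1.4] w 0.2 t 12.0
t=12.00 dist 55.2mm ang 0.3 rows 2 F [-0.2 -0.5 -1.8] w 0.2
[-4.4, -2.6, 27.1, -0.1, 0.1, -0.0] 0
[-4.4, -2.7, 27.1, -0.1, 0.1, -0.0] 0
```

Emit:
jog_arm(deltas=[[[-3,-2.6,27,0,0,0,0],[-3,-2.6,27,0,0,0,0],[-4,0,0,0,0,0,0],[-4,0,0,0,0,0,0],[-4,0,0,0,0,0,0]]])

```text
clock: 12.5
eef_pos: [0.6191, 0.3997, 0.242]
tool_rot: [0.765, 0.591, 0.201, 0.16]
ft_force: [0.4, -0.3, 0.4]
grip_width: 0.0001
```

```bash
python3 -c "
from h import *
show()"
```

```text
TCP lid mm [ -6.5 107.   18.5] rot err deg [ 0.14 -0.43  0.33] F lid [ 0.6 -0.2  0.1] w 0.1 t 12.5
```

Emit:
jog_arm(deltas=[[[-2,0,0,0,0,0,0],[-2,0,0,0,0,0,0],[-1,0,0,0,0,0,0]]])

```text
clock: 12.8
eef_pos: [0.6182, 0.3948, 0.2477]
tool_rot: [0.764, 0.59, 0.205, 0.16]
ft_force: [0.2, -0.1, 0.5]
grip_width: -0.0001
```

```bash
python3 -c "
from h import *
show()"
```

```text
TCP lid mm [ -3.3 102.8  23.9] rot err deg [-0.15 -0.09  0.48] F lid [0.4 0.  0.3] w -0.1 t 12.8
```

Emit:
jog_arm(deltas=[[[-2,-1,1,0,0,0,0],[-2,0,0,0,0,0,0],[-1,0,0,0,0,0,0]]])

```text
clock: 13.1
eef_pos: [0.6165, 0.3907, 0.248]
tool_rot: [0.764, 0.59, 0.207, 0.159]
ft_force: [0.5, 0.2, 0.1]
grip_width: -0.0001
```

```bash
python3 -c "
from h import *
show()"
```

```text
TCP lid mm [-3.5 98.5 24.9] rot err deg [-0.26  0.08  0.49] F lid [ 0.5  0.3 -0.2] w -0.1 t 13.1
```

Emit:
jog_arm(deltas=[[[-2,0,0,0,0,0,0],[-1,0,0,0,0,0,0]]])

```text
clock: 13.3
eef_pos: [0.6157, 0.3877, 0.2474]
tool_rot: [0.764, 0.59, 0.207, 0.159]
ft_force: [0.0, 0.4, 0.3]
grip_width: 0.0001
```

```bash
python3 -c "
from h import *
show()"
```

```text
TCP lid mm [-3.7 95.3 24.8] rot err deg [-0.24  0.08  0.48] F lid [0.1 0.4 0.3] w 0.1 t 13.3
```

Emit:
jog_arm(deltas=[[[-2,0,0,0,0,0,0],[-1,0,0,0,0,0,0]]])

```text
clock: 13.5
eef_pos: [0.6151, 0.3851, 0.2468]
tool_rot: [0.764, 0.59, 0.207, 0.159]
ft_force: [0.6, 2.2, 0.2]
grip_width: -0.0005
```

```bash
python3 -c "
from h import *
show()"
```

```text
TCP lid mm [-4.  92.6 24.6] rot err deg [-0.22  0.13  0.47] F lid [ 0.1  2.3 -0.2] w -0.5 t 13.5
```

Emit:
jog_arm(deltas=[[[-1.5,0,0,0,0,0,0],[-1,0,0,0,0,0,0]]])

```text
clock: 13.7
eef_pos: [0.6146, 0.3848, 0.2471]
tool_rot: [0.763, 0.591, 0.209, 0.157]
ft_force: [1.2, 2.5, 0.2]
grip_width: 0.0
```

```bash
python3 -c "
from h import *
show()"
```

```text
TCP lid mm [-4.1 92.3 25.2] rot err deg [-0.2   0.41  0.47] F lid [ 0.5  2.7 -0.4] w 0.0 t 13.7
```

Emit:
jog_arm(deltas=[[[-1.5,0,0,0,0,0,0]]])

```text
clock: 13.8
eef_pos: [0.6142, 0.3844, 0.2471]
tool_rot: [0.763, 0.591, 0.209, 0.157]
ft_force: [0.6, 4.2, -0.2]
grip_width: 0.0003
```

```bash
python3 -c "
from h import *
show()"
```

```text
TCP lid mm [-4.4 91.8 25.4] rot err deg [-0.17  0.53  0.46] F lid [-0.6  4.2 -0.5] w 0.3 t 13.8
```

Emit:
jog_arm(deltas=[[[-3,0,0,0,0,0,0],[-3,0,0,0,0,0,0]]])

```text
clock: 14.0
eef_pos: [0.6124, 0.382, 0.2468]
tool_rot: [0.762, 0.592, 0.211, 0.154]
ft_force: [0.0, 9.5, -1.1]
grip_width: -0.0001
```

```bash
python3 -c "
from h import *
show()"
```

```text
TCP lid mm [-5.4 89.1 26. ] rot err deg [-0.06  0.93  0.4 ] F lid [-2.9  9.1 -1. ] w -0.1 t 14.0
```

Emit:
jog_arm(deltas=[[[-3,0,0,0,0,0,0],[-2,0,0,0,0,0,0]]])

```text
clock: 14.2
eef_pos: [0.611, 0.3819, 0.2475]
tool_rot: [0.761, 0.593, 0.215, 0.15]
ft_force: [-0.2, 5.9, 0.6]
grip_width: 0.0004
```

```bash
python3 -c "
from h import *
show()"
```

```text
TCP lid mm [-6.3 88.7 27.3] rot err deg [0.03 1.52 0.35] F lid [-1.4  5.7  0.6] w 0.4 t 14.2
```

Emit:
jog_arm(deltas=[[[10,0,0,0,0,0,0],[20,0,-15,0,-0.7,0,0],[10,0,-40,0,-0.7,0,30],[0,-10,-45,0,0,0,45],[0,-30,-30,0,0,0,45]]])

```text
clock: 14.7
eef_pos: [0.5217, 0.4252, 0.3427]
tool_rot: [0.767, 0.589, 0.197, 0.163]
ft_force: [-0.4, 1.0, 0.5]
grip_width: 0.0437
```

```bash
cat > shift.py <<'E'
from h import *
import cv2
show()
# template: handle region
for n,(x,y,w,h) in (("top",(252,220,58,36)),("side",(292,200,50,46))):
    a=cv2.imread(f"pics/f_{n}.png",0);b=cv2.cvtColor(camera(n),cv2.COLOR_RGB2GRAY);cv2.imwrite(f"pics/g_{n}.png",b)
    up=lambda i:cv2.resize(i,None,fx=8,fy=8,interpolation=cv2.INTER_CUBIC)
    m=8;r=cv2.matchTemplate(up(b[y-m:y+h+m,x-m:x+w+m]),up(a[y:y+h,x:x+w]),cv2.TM_CCOEFF_NORMED);_,v,_,l=cv2.minMaxLoc(r);print(n,"shift px",np.array(l)/8-m,v)
print("px/mm y:",{n:(proj(n,lid([0,1,77]))-proj(n,lid([0,0,77]))).round(2).tolist() for n in("top","side")},"x:",{n:(proj(n,lid([1,0,77]))-proj(n,lid([0,0,77]))).round(2).tolist() for n in("top","side")})
E
python3 shift.py
```

```text
TCP lid mm [-45.7 123.5 154.5] rot err deg [ 0.1  -1.15  0.55] F lid [-0.4  0.9  0.6] w 43.7 t 14.7
top shift px [1.625 1.125] 0.9937549829483032
side shift px [ 1.125 -0.25 ] 0.38484352827072144
px/mm y: {'top': [[-0.54, -0.13]], 'side': [[-0.32, 0.22]]} x: {'top': [[0.12, -0.48]], 'side': [[-0.34, -0.39]]}
```

The nudge shifted the case about -3.3 mm in y (top view), so it's now near-centred. Next is the lever: pre-grasp above it, with the jaws along the lever.

```bash
cat >> h.py <<'E'
def ty(deg): return tool(RL)*R.from_euler("z",deg,degrees=True)
E
python3 - <<'E'
from h import *
plan(lid([-124,-35,120]),ty(-45),w=45,amax=8)
E
```

```text
t=14.80 dist 179.8mm ang 45.2 rows 6 F [0.4 0.2 0.2] w 45.1
[-26.5, -12.3, 6.5, -0.1, 0.1, -7.5] 45
[-24.7, -15.7, 6.4, -0.1, 0.1, -7.5] 45
[-22.4, -18.8, 6.4, -0.1, 0.1, -7.5] 45
[-19.8, -21.6, 6.3, -0.1, 0.1, -7.5] 45
[-16.8, -24.0, 6.2, -0.1, 0.1, -7.5] 45
[-13.5, -26.0, 6.1, -0.1, 0.1, -7.5] 45
```

Emit:
jog_arm(deltas=[[[-26.5,-12.5,6,0,0,-7.5,45],[-24.7,-15.7,6,0,0,-7.5,45],[-22.4,-19,6,0,0,-7.5,45],[-20,-21.6,6,0,0,-7.5,45],[-17,-24,6,0,0,-7.5,45]]])

```text
clock: 15.3
eef_pos: [0.4528, 0.3098, 0.2703]
tool_rot: [0.523, 0.812, 0.131, 0.222]
ft_force: [-0.8, -0.3, 0.3]
grip_width: 0.0452
```

Emit:
jog_arm(deltas=[[[-13.5,-26,6,0,0,-7.5,45],[0,0,0,0,0,0,45]]])

```text
clock: 15.5
eef_pos: [0.4366, 0.2795, 0.2511]
tool_rot: [0.467, 0.847, 0.109, 0.23]
ft_force: [-0.7, 1.0, 0.4]
grip_width: 0.0445
```

Run:
```python
from h import *
show();plan(lid([-124,-35,85]),ty(-45),w=45,amax=8)
```

```text
TCP lid mm [-125.9  -47.1  117.7] rot err deg [  0.86  -1.69 -46.92] F lid [-0.6  0.8  0.7] w 44.5 t 15.5
t=15.50 dist 34.9mm ang 2.7 rows 1 F [-0.7  1.   0.4] w 44.5
[7.5, 10.9, 32.3, -1.4, 1.2, 1.9] 45
```

Emit:
jog_arm(deltas=[[[7.5,10.5,5,-1.4,1.2,1.9,45],[0,0,14,0,0,0,45],[0,0,0,0,0,0,45]]])

```text
clock: 15.8
eef_pos: [0.4521, 0.2896, 0.2364]
tool_rot: [0.479, 0.838, 0.127, 0.226]
ft_force: [-0.2, 0.1, 0.2]
grip_width: 0.0451
```

Run:
```python
from h import *
import cv2
show();plan(lid([-124,-35,40]),ty(-45),w=45,amax=8)
p,r,o=cur();ims=[]
for n in("top","side"):
    im=camera(n)[:,:,::-1].copy();c=proj(n,lid([-110,-20,50]))[0];x,y=(c-[50,75]).astype(int)
    im=cv2.resize(im[y:y+150,x:x+100],None,fx=4,fy=4,interpolation=cv2.INTER_CUBIC);im=cv2.convertScaleAbs(im,alpha=1.3,beta=5)
    for q in(p,lid([-124,-35,75])):
        u=(proj(n,q)[0]-[x,y])*4;cv2.circle(im,tuple(u.astype(int)),4,(0,255,0),1)
    ims.append(im)
cv2.imwrite("pics/h1.png",np.hstack(ims))
```

```text
TCP lid mm [-122.5  -35.7   97.1] rot err deg [ -0.06  -0.22 -44.69] F lid [-0.1  0.1  0.2] w 45.1 t 15.8
t=15.80 dist 57.2mm ang 0.4 rows 2 F [-0.2  0.1  0.2] w 45.1
[0.9, -0.2, 28.6, -0.0, 0.1, -0.2] 45
[0.8, -0.3, 28.6, -0.0, 0.1, -0.2] 45
```

View pics/h1.png

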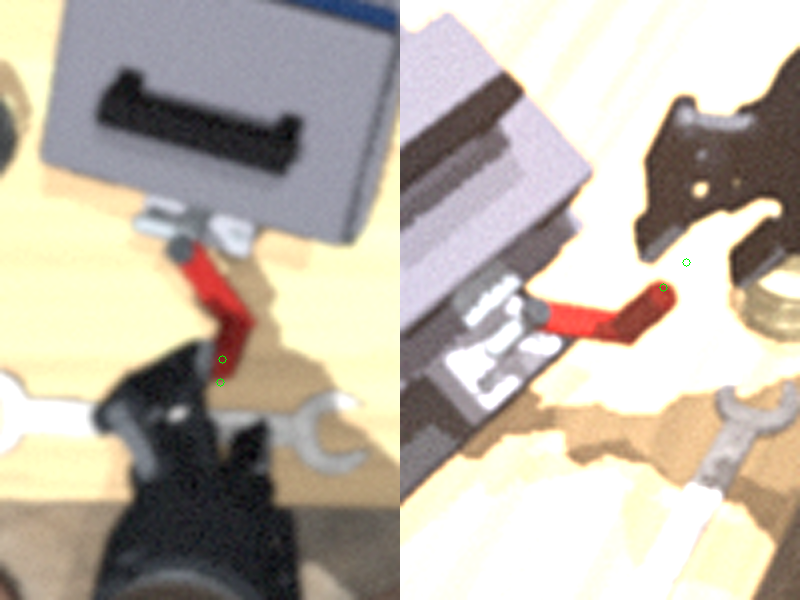

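The tool axis through (687,262) in the side crop runs down onto the grip top at (660,295), with the fingers on both sides. Descend and close.

Emit:
jog_arm(deltas=[[[0.5,0,28,0,0,0,45],[0.5,0,28,0,0,0,45],[0,0,0,0,0,0,5],[0,0,0,0,0,0,0],[0,0,2,0,0,0,0]]])

```text
clock: 16.4
eef_pos: [0.4773, 0.2897, 0.1879]
tool_rot: [0.479, 0.84, 0.124, 0.224]
ft_force: [-9.3, 0.4, 19.9]
grip_width: 0.0168
```

```bash
python3 -c "
from h import *
show()"
```

```text
TCP lid mm [-124.9  -36.3   42.5] rot err deg [  0.4   -0.33 -44.87] F lid [ 1.7  0.9 21.9] w 16.8 t 16.4
```

Emit:
jog_arm(deltas=[[[6.8,0.4,-1,0,0,7.4,0],[6.8,0.4,0,0,0,7.4,0],[6.8,0.4,0,0,0,7.4,0],[6.8,0.4,0,0,0,7.4,0]]])

```text
clock: 16.8
eef_pos: [0.4703, 0.3126, 0.1819]
tool_rot: [0.686, 0.682, 0.173, 0.186]
ft_force: [6.6, -1.0, -9.3]
grip_width: 0.0163
```

```bash
python3 -c "
from h import *
show()"
```

```text
TCP lid mm [-139.3  -16.3   40.8] rot err deg [  0.47  -1.1  -14.13] F lid [  1.3  -0.7 -11.3] w 16.3 t 16.8
```

Emit:
jog_arm(deltas=[[[6.8,-0.3,0,0,0,7.0,0],[6.8,-0.3,0,0,0,7.0,0],[6.8,-0.3,0,0,0,7.4,0],[6.8,0,0,0,0,7.4,0]]])

```text
clock: 17.2
eef_pos: [0.474, 0.3368, 0.1815]
tool_rot: [0.839, 0.481, 0.212, 0.14]
ft_force: [6.8, 1.7, -13.3]
grip_width: 0.0163
```

```bash
python3 -c "
from h import *
show()"
```

```text
TCP lid mm [-142.2    7.9   38.6] rot err deg [-0.05 -1.87 15.68] F lid [ -1.2   1.5 -15. ] w 16.3 t 17.2
```

Emit:
jog_arm(deltas=[[[6.8,-0.5,-0.5,0,0,7.0,0],[6.8,-0.5,-0.5,0,0,7.0,0],[6.8,-0.3,-0.5,0,0,7.4,0],[6.8,0,-0.5,0,0,7.4,0]]])

```text
clock: 17.6
eef_pos: [0.4964, 0.3635, 0.1892]
tool_rot: [0.917, 0.329, 0.227, 0.014]
ft_force: [-98.3, 68.4, 13.5]
grip_width: 0.0163
```

```bash
python3 -c "
from h import *
show()"
```

```text
TCP lid mm [-126.3   39.5   34.1] rot err deg [ 7.85  3.49 38.2 ] F lid [-92.7  47.1  60.8] w 16.3 t 17.6
```

The force is high and the angle reads about 1.6 rad, so it's likely on the end stop. Relax and release.

Emit:
jog_arm(deltas=[[[0,0,0,0,0,0,16],[0,0,0,0,0,0,30]]])

```text
clock: 17.8
eef_pos: [0.4933, 0.3689, 0.1962]
tool_rot: [0.914, 0.333, 0.231, 0.013]
ft_force: [-0.5, -0.1, -1.0]
grip_width: 0.0291
```

Run:
```python
from h import *
show();print(get_obs()["joint_pos"])
```

```text
TCP lid mm [-126.7   44.9   41.7] rot err deg [ 7.73  3.99 37.72] F lid [-0.9 -0.3 -0.7] w 29.1 t 17.8
[ 0.73796509  0.19030749 -0.26663523  0.68757282 -0.19560116  3.13837915]
```

Joint 6 reached its range limit, which explains the twist and force. Retreat upward, unwinding it, then check the cam.

Emit:
jog_arm(deltas=[[[0,0,0,0,0,0,40],[0,0,-25,0,0,-2,45],[0,0,-35,0,0,-6,45],[0,-10,-40,-4,-2,-7,45],[0,-35,-30,-4,-2,-7,45]]])

```text
clock: 18.3
eef_pos: [0.4057, 0.3774, 0.3037]
tool_rot: [0.837, 0.482, 0.219, 0.137]
ft_force: [0.9, 0.4, -0.6]
grip_width: 0.0449
```

Run:
```python
from h import *
import cv2
show();print(get_obs()["joint_pos"][5])
ims=[]
for n in("top","side"):
    im=camera(n)[:,:,::-1].copy();cv2.imwrite(f"pics/i_{n}.png",im);c=proj(n,lid([-40,0,20]))[0];x,y=(c-[50,75]).astype(int);print(n,x,y)
    im=cv2.resize(im[y:y+150,x:x+100],None,fx=4,fy=4,interpolation=cv2.INTER_CUBIC);im=cv2.convertScaleAbs(im,alpha=1.3,beta=5)
    for a in (75,135):
        t=np.radians(a);u=(proj(n,O+RL@(np.array([-92+50*np.cos(t),2.5+50*np.sin(t),75])/1e3))[0]-[x,y])*4
        if a==135: cv2.circle(im,tuple(u.astype(int)),5,(0,255,0),1)
    ims.append(im)
    for m in masks_of("cam",n)[:2]: print("cam",n,round(m["conf"],2),np.round(m["at"]),m["pixels"].sum())
cv2.imwrite("pics/i1.png",np.hstack(ims))
```

```text
TCP lid mm [-150.3   47.8  178.6] rot err deg [-0.37 -0.97 15.71] F lid [ 0.4  0.5 -1. ] w 44.9 t 18.3
3.0157966723780514
top 233 169
cam top 0.6 [264. 275.] 379
side 271 171
cam side 0.7 [288. 265.] 3159
cam side 0.56 [344. 276.] 504
```

View pics/i1.png

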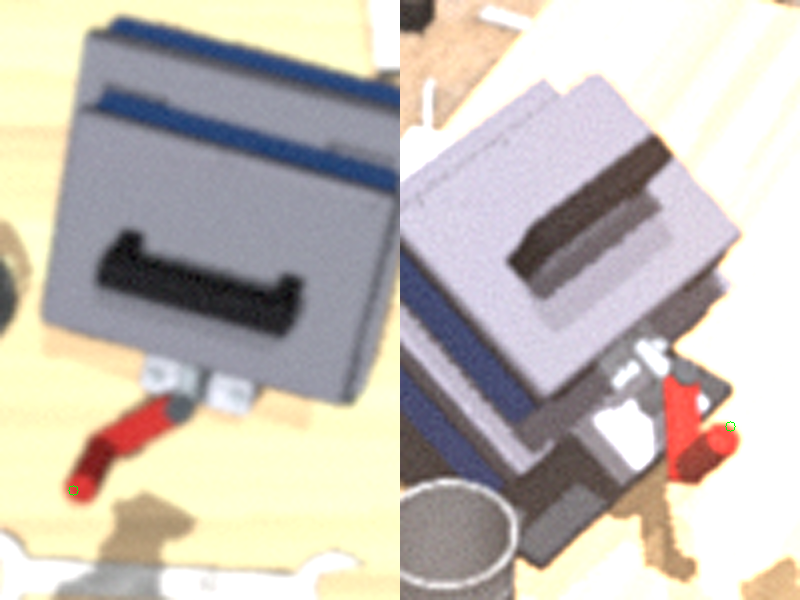

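```bash
cat > cam.py <<'E'
from h import *
Os={"top":([.6093,.2902,.215],-.2485),"side":([.6097,.2985,.215],-.2186)}
def ang(n,px,z=75):
    o,yw=Os[n];Rl=lidR(yw)
    f=lambda p:(proj(n,np.array(o)+Rl@(np.array([-90+50*np.cos(p[0]),50*np.sin(p[0]),z])/1e3))[0]-px)
    s=least_squares(f,[3.]);return (1.25*np.pi-s.x[0]).round(3),s.fun.round(1)
print("open top",ang("top",(288.25,300.5)));print("now top",ang("top",(253,291.5)));print("now side",ang("side",(352.25,280.25)));print("start side",ang("side",(230+545/4,170+430/4)))
E
python3 cam.py; sed -i 's/"pics\/g_/"pics\/j_/' shift.py; python3 shift.py
```

```text
open top (np.float64(0.096), array([0.3, 0.8]))
now top (np.float64(1.636), array([ 1.2, -0.8]))
now side (np.float64(1.648), array([ 0.8, -3.1]))
start side (np.float64(1.057), array([-0.3, -0.8]))
TCP lid mm [-156.2   49.5  176.3] rot err deg [ 0.06 -0.93 15.33] F lid [ 0.8 -0.1 -0.1] w 44.8 t 18.5
top shift px [1.75 1.5 ] 0.9897929430007935
side shift px [1.875 0.5  ] 0.9887484312057495
px/mm y: {'top': [[-0.54, -0.13]], 'side': [[-0.32, 0.22]]} x: {'top': [[0.12, -0.48]], 'side': [[-0.34, -0.39]]}
```

Run:
```python
from h import *
import cv2
up=lambda i:cv2.resize(i,None,fx=8,fy=8,interpolation=cv2.INTER_CUBIC)
def sh(a,b,x,y,w,h,m=6):
    r=cv2.matchTemplate(up(b[y-m:y+h+m,x-m:x+w+m]),up(a[y:y+h,x:x+w]),cv2.TM_CCOEFF_NORMED);_,v,_,l=cv2.minMaxLoc(r);return (np.array(l)/8-m).tolist(),round(v,2)
g=lambda f:cv2.imread(f,0)
for k,bx in dict(grey=(198,222,40,36),brass=(334,296,34,34),pliers=(372,296,96,34),span=(216,298,30,30),span2=(295,302,34,26),box=(322,155,50,34)).items(): print(k,sh(g("pics/top0.png"),g("pics/i_top.png"),*bx))
for k,bx in dict(BL=(246,186,20,20),BR=(320,206,20,20),FL=(238,238,16,18),FR=(308,258,20,18)).items(): print("top",k,sh(g("pics/f_top.png"),g("pics/j_top.png"),*bx))
for k,bx in dict(BL=(258,215,20,20),FL=(296,260,24,22),BR=(310,182,22,20),FR=(342,220,22,20)).items(): print("side",k,sh(g("pics/f_side.png"),g("pics/j_side.png"),*bx))
# predicted shifts for front drop of 4 mm after y -3.4
for n in("top","side"):
  for d in(0,4):
    pit=d/93
    out=[]
    for q in([57,77,57],[-57,77,57],[57,-77,57],[-57,-77,57]):
        q=np.array(q,float);b=np.array([38,0,0]);f=lambda p,dy:b+[0,dy,-10]+R.from_euler("y",p).apply(q-b)
        out.append((proj(n,lid(f(0,-3.4)))-proj(n,lid(f(pit,0))))[0].round(1).tolist())
    print(n,"drop",d,"BL FL BR FR",out)
```

```text
grey ([0.0, 0.0], 1.0)
brass ([0.0, 0.0], 1.0)
pliers ([0.0, 0.0], 1.0)
span ([0.125, -0.125], 0.33)
span2 ([0.0, 0.0], 0.99)
box ([0.0, 0.0], 1.0)
top BL ([0.125, 1.5], 0.99)
top BR ([0.5, 0.25], 0.98)
top FL ([1.875, 1.375], 0.95)
top FR ([0.25, 0.125], 0.98)
side BL ([1.25, -0.5], 0.94)
side FL ([2.0, 0.375], 0.91)
side BR ([1.0, -0.125], 0.99)
side FR ([1.0, -0.375], 0.99)
top drop 0 BL FL BR FR [[1.8, 0.5], [1.7, 0.4], [1.8, 0.4], [1.7, 0.4]]
top drop 4 BL FL BR FR [[1.5, 1.8], [1.9, 0.6], [1.4, 1.8], [1.5, 0.5]]
side drop 0 BL FL BR FR [[1.2, -0.8], [1.1, -0.9], [1.0, -0.6], [0.9, -0.7]]
side drop 4 BL FL BR FR [[2.2, -0.0], [1.1, 1.2], [2.0, 0.0], [0.8, 1.2]]
```

Cam reads about 1.63 from both cameras (stop 1.62), so it's closed, and the bystanders show zero shift. The handle's shift leaves the pitch ambiguous, so I'll probe the case's top lightly at front and back with shut fingers, beside the handle. Its height over the lid should be 47 mm at both.

Run:
```python
from h import *
plan(lid([-42,64,75]),tool(RL),w=0,vmax=40)
```

```text
t=18.60 dist 151.4mm ang 15.6 rows 4 F [ 0.2 -0.2  0. ] w 45.0
[12.1, 26.0, 24.7, -0.0, 0.3, -3.9] 0
[10.2, 26.8, 24.7, -0.0, 0.3, -3.9] 0
[8.2, 27.4, 24.8, -0.0, 0.3, -3.9] 0
[6.2, 27.9, 24.8, -0.0, 0.3, -3.9] 0
```

Emit:
jog_arm(deltas=[[[12,26,22,0,0.3,-3.9,0],[10,27,22,0,0.3,-3.9,0],[8,27.5,22,0,0.3,-3.9,0],[6,28,22,0,0.3,-3.9,0],[0,0,0,0,0,0,0]]])

```text
clock: 19.1
eef_pos: [0.5577, 0.3541, 0.2731]
tool_rot: [0.764, 0.592, 0.2, 0.161]
ft_force: [-0.2, -0.0, 0.5]
grip_width: -0.0003
```

Run:
```python
from h import *
show();plan(lid([-42,64,54]),tool(RL),w=0,vmax=40)
```

```text
TCP lid mm [-31.8  53.6  76.1] rot err deg [ 0.14 -0.57  0.13] F lid [0.1 0.  0.5] w -0.3 t 19.1
t=19.10 dist 26.4mm ang 0.6 rows 1 F [-0.2 -0.   0.5] w -0.3
[10.6, -10.2, 22.0, -0.1, 0.6, -0.1] 0
```

Emit:
jog_arm(deltas=[[[10,-10,0,0,0.5,0,0],[0,0,18,0,0,0,0],[0,0,3,0,0,0,0],[0,0,0,0,0,0,0]]])

```text
clock: 19.5
eef_pos: [0.5629, 0.3609, 0.2474]
tool_rot: [0.767, 0.589, 0.2, 0.158]
ft_force: [0.6, 0.4, 0.5]
grip_width: 0.0003
```

```bash
python3 -c "
from h import *
show()"
```

```text
TCP lid mm [-41.6  58.2  51.3] rot err deg [ 0.34 -0.47  0.75] F lid [0.7 0.6 0.1] w 0.3 t 19.5
```

Emit:
jog_arm(deltas=[[[0,0,2,0,0,0,0],[0,0,2,0,0,0,0]]])

```text
clock: 19.7
eef_pos: [0.5638, 0.3616, 0.2449]
tool_rot: [0.767, 0.589, 0.201, 0.158]
ft_force: [0.1, -0.0, -0.4]
grip_width: 0.0003
```

```bash
python3 -c "
from h import *
show()"
```

```text
TCP lid mm [-42.1  58.8  48.6] rot err deg [ 0.33 -0.38  0.73] F lid [-0.1 -0.1 -0.3] w 0.3 t 19.7
```

No contact yet at 48.6, so the front is already low. Continue.

Emit:
jog_arm(deltas=[[[0,0,1.5,0,0,0,0],[0,0,1.5,0,0,0,0]]])

```text
clock: 19.9
eef_pos: [0.565, 0.3625, 0.2434]
tool_rot: [0.767, 0.589, 0.202, 0.157]
ft_force: [-0.7, 0.6, -0.0]
grip_width: 0.0001
```

```bash
python3 -c "
from h import *
show()"
```

```text
TCP lid mm [-42.1  59.6  46.7] rot err deg [ 0.29 -0.26  0.72] F lid [-0.8  0.4  0.3] w 0.1 t 19.9
```

Emit:
jog_arm(deltas=[[[0,0,1.5,0,0,0,0],[0,0,0,0,0,0,0]]])

```text
clock: 20.1
eef_pos: [0.5657, 0.3628, 0.2423]
tool_rot: [0.766, 0.589, 0.202, 0.157]
ft_force: [-0.1, 0.3, -1.1]
grip_width: -0.0001
```

```bash
python3 -c "
from h import *
show()"
```

```text
TCP lid mm [-42.1  60.   45.4] rot err deg [ 0.27 -0.22  0.72] F lid [-0.7  0.1 -0.9] w -0.1 t 20.1
```

Emit:
jog_arm(deltas=[[[0,0,1.5,0,0,0,0],[0,0,1.5,0,0,0,0]]])

```text
clock: 20.3
eef_pos: [0.5674, 0.363, 0.24]
tool_rot: [0.766, 0.589, 0.203, 0.157]
ft_force: [0.1, 0.3, 0.2]
grip_width: -0.0001
```

```bash
python3 -c "
from h import *
show()"
```

```text
TCP lid mm [-41.9  60.2  42.6] rot err deg [ 0.25 -0.19  0.72] F lid [0.1 0.3 0.2] w -0.1 t 20.3
```

Emit:
jog_arm(deltas=[[[0,0,2,0,0,0,0],[0,0,1,0,0,0,0]]])

```text
clock: 20.5
eef_pos: [0.5688, 0.363, 0.2375]
tool_rot: [0.766, 0.589, 0.203, 0.157]
ft_force: [-7.1, -1.3, 6.7]
grip_width: -0.0
```

```bash
python3 -c "
from h import *
show()"
```

```text
TCP lid mm [-41.9  60.3  39.8] rot err deg [ 0.25 -0.17  0.72] F lid [-2.3 -2.   9.4] w -0.0 t 20.5
```

Front contact is at about z=41 in my frame, whose height bias may be -5 mm. Now the same at the back for comparison.

Emit:
jog_arm(deltas=[[[0,0,-30,0,0,0,0],[3,30,0,0,0,0,0],[3,30,0,0,0,0,0],[0,22,10,0,0,0,0],[0,0,0,0,0,0,0]]])

```text
clock: 21.0
eef_pos: [0.6201, 0.3513, 0.2874]
tool_rot: [0.764, 0.597, 0.194, 0.149]
ft_force: [-0.1, -0.2, -0.3]
grip_width: 0.0001
```

Run:
```python
from h import *
show();plan(lid([40,62,46]),tool(RL),w=0,vmax=40)
```

```text
TCP lid mm [28.2 65.9 57.4] rot err deg [ 1.67 -0.23 -0.05] F lid [-0.2 -0.3 -0.2] w 0.1 t 21.0
t=21.00 dist 16.8mm ang 1.7 rows 1 F [-0.1 -0.2 -0.3] w 0.1
[-3.9, 12.1, 11.0, -1.7, 0.2, 0.0] 0
```

Emit:
jog_arm(deltas=[[[-3,11,8,-1.7,0,0,0],[0,0,0,0,0,0,0],[0,0,2,0,0,0,0]]])

```text
clock: 21.3
eef_pos: [0.6331, 0.3457, 0.2829]
tool_rot: [0.762, 0.593, 0.203, 0.16]
ft_force: [0.0, 0.2, 0.2]
grip_width: -0.0002
```

```bash
python3 -c "
from h import *
show()"
```

```text
TCP lid mm [38.3 62.6 46.9] rot err deg [-0.01 -0.25 -0.02] F lid [0.1 0.3 0.1] w -0.2 t 21.3
```

Emit:
jog_arm(deltas=[[[0,0,1.5,0,0,0,0],[0,0,1.5,0,0,0,0]]])

```text
clock: 21.5
eef_pos: [0.6334, 0.3461, 0.2798]
tool_rot: [0.762, 0.594, 0.202, 0.16]
ft_force: [0.3, 0.2, -0.1]
grip_width: -0.0001
```

```bash
python3 -c "
from h import *
show()"
```

```text
TCP lid mm [37.  62.7 44.1] rot err deg [ 0.08 -0.25 -0.08] F lid [ 0.2  0.3 -0.3] w -0.1 t 21.5
```

Emit:
jog_arm(deltas=[[[0,0,1.5,0,0,0,0],[0,0,1,0,0,0,0]]])

```text
clock: 21.7
eef_pos: [0.6342, 0.3466, 0.2775]
tool_rot: [0.762, 0.594, 0.202, 0.16]
ft_force: [-0.4, 0.7, -0.9]
grip_width: 0.0001
```

```bash
python3 -c "
from h import *
show()"
```

```text
TCP lid mm [36.5 63.1 41.7] rot err deg [ 0.11 -0.22 -0.11] F lid [-1.   0.4 -0.6] w 0.1 t 21.7
```

Emit:
jog_arm(deltas=[[[0,0,1,0,0,0,0],[0,0,0.5,0,0,0,0]]])

```text
clock: 21.9
eef_pos: [0.6346, 0.3467, 0.2769]
tool_rot: [0.762, 0.594, 0.202, 0.16]
ft_force: [-4.2, -0.8, 2.9]
grip_width: -0.0002
```

```bash
python3 -c "
from h import *
show()"
```

```text
TCP lid mm [36.5 63.2 40.9] rot err deg [ 0.1  -0.21 -0.13] F lid [-1.9 -1.3  4.6] w -0.2 t 21.9
```

Emit:
jog_arm(deltas=[[[0,0,1,0,0,0,0],[0,0,0.5,0,0,0,0]]])

```text
clock: 22.1
eef_pos: [0.6346, 0.3467, 0.277]
tool_rot: [0.762, 0.595, 0.202, 0.16]
ft_force: [-4.4, -1.1, 1.7]
grip_width: -0.0001
```

```bash
python3 -c "
from h import *
show()"
```

```text
TCP lid mm [36.5 63.2 41. ] rot err deg [ 0.09 -0.17 -0.15] F lid [-2.6 -1.8  3.7] w -0.1 t 22.1
```

Front (about 40–41) and back (41.0) are level, so the case lies flat on the lid and is drawn down. Retreat clear and hand in.

Emit:
jog_arm(deltas=[[[0,0,-30,0,0,0,0],[0,0,-40,0,0,0,0],[0,0,-40,0,0,0,0],[0,-20,-30,0,0,0,0],[0,0,0,0,0,0,0]]])

```text
clock: 22.6
eef_pos: [0.5467, 0.3515, 0.3893]
tool_rot: [0.763, 0.594, 0.2, 0.159]
ft_force: [-0.1, 0.0, 0.4]
grip_width: 0.0003
```

```bash
sed -i 's/"pics\/j_/"pics\/k_/' shift.py; python3 shift.py
python3 - <<'E'
from workcell import *
for n in("top","side"):
    for m in masks_of("cam",n)[:2]: print(n,m["conf"],m["at"])
print(job_done())
E
```

```text
TCP lid mm [ 15.9  63.  182.2] rot err deg [ 0.27 -0.34 -0.05] F lid [0.1 0.1 0.4] w 0.3 t 22.6
top shift px [1.125 0.375] 0.9109875559806824
side shift px [ 0.75  -0.125] 0.9504810571670532
px/mm y: {'top': [[-0.54, -0.13]], 'side': [[-0.32, 0.22]]} x: {'top': [[0.12, -0.48]], 'side': [[-0.34, -0.39]]}
top 0.93 [267.6, 277.3]
side 0.91 [343.8, 278.0]
the job is handed in; nothing more can be done
None
```

I docked the case, closed the cam and handed the job in at about 22.7 s of 62. My last checks agree with a fully seated case, except for the three points at the end.

**What I did**
- Swung the lever from about 1.0 rad to its open stop, then lifted the case by its handle and lowered it along the lid's slope. The tapered feet guided it into the recesses.
- Let go with the cam open. The case sat about 4.7 mm off in y, close to the 5 mm limit, so I pushed it about 3.3 mm back toward centre with closed fingers.
- Turned the lever closed to its end stop, then backed the arm clear.

**What the last checks showed**
- **Cam:** about 1.64 rad in both cameras, which puts it at the 1.62 stop.
- **Case level:** light touches on the case lid at front and back met it at 40–41 mm and 41 mm in my frame, so it lies parallel to the lid. Nominal is 47 mm; I put the gap down to a height bias in my frame, so that sets level but not absolute depth.
- **Case position:** estimated x about -1 mm and y about +1 mm before the touches. These come from camera fits, good to perhaps 2 mm.
- **Bystanders:** five matched patches (tins, pliers, box, one end of the spanner) had not moved. The patch on the spanner's other end matched poorly and told nothing.

**What disagreed or went wrong**
- Joint 6 ran up to its range limit (3.138 of 3.14) at the end of closing. The wrist force briefly read about 120 N (98 and 68 N in x and y), right at the limit, before I released.
- The two cameras disagreed by 2–8 mm in y throughout.
- The final handle comparison suggested the case moved 1–2 mm during the touches. The arm was partly in view and the match was weaker, so I don't trust it much.

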